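# Set up the chromatograph for the next run

## Task

Load every steel column lying on the bench into the column holder: slide each one level through its own hole in the upright plate until its leading end fitting stands well out of the far side and its rear end lies in the notch of the rail behind. Also swap the two solvent bottles in their tray, so that each stands upright in the compartment the other had, never letting one tip over. When all that is done, pick up the scanner, hold it steady for a good second with its window pointed squarely at the middle of the barcode label from about 8 cm away, and lay it back right side up in the middle of its mat; leave the mouse, beaker and cardboard box alone.

Things in the scene. Friction and masses are not known exactly. Their poses are not given: they have to be found in the camera images.
- holder: Fixed grey column holder. Origin on the bench, x = direction of insertion (away from robot). 180 mm wide. Upright plate at x 60 to 72, top z 75, with three 24 mm through-holes at z 45; stop bar at x 128, top z 54. Rail at x -105 to -45, top z 33; at x -100 to -80 cheeks to z 52 leave a 30 mm notch behind each hole. Loaded column: middle at x -18 to +34, z about 40.
- holder_hole0 (a point): Centre of the robot-side mouth of the holder's hole at y -65 mm, 45 mm above the bench; axes as the holder's (x = insertion direction).
- holder_hole1 (a point): The same for the middle hole (y 0).
- holder_hole2 (a point): The same for the hole at y +65.
- tray_near (a point): Centre of the floor, 5 mm above the bench, of the compartment nearer the robot in the fixed white solvent tray (200 x 100 mm, walls 22 mm high, 5 thick, parted across the middle into two compartments 92 x 90 mm, centres 98 mm apart). Tray's x: along its length, near to far.
- tray_far (a point): The same for the other compartment, at the end farther from the robot.
- tall_bottle: Taller, slimmer glass bottle, loose, about 0.3 kg, standing in one compartment of the tray. Origin: centre of its underside, z up. Body 52 mm in diameter to z 115; blue cap 36 mm in diameter from z 135 to its top at z 165. Take it by the cap from above.
- squat_bottle: Shorter, wider glass bottle, loose, about 0.28 kg, standing in the other compartment. Origin: centre of its underside, z up. Body 68 mm in diameter to z 60; blue cap 42 mm in diameter from z 78 to its top at z 108. To set a bottle down meanwhile, the bench between the robot and the holder (around x 0.42, y 0.05) is bare.
- mat: Fixed blue plastic mat of the scanner, 220 x 90 x 3 mm, long side along its x. Origin: centre of its underside, on the bench. The scanner starts on it and belongs back on its middle (origins within 35 mm across, any heading, right side up).
- scanner: Grey hand-held scanner, loose, 0.2 kg, lying flat. Origin: centre of its underside; x points forward to the window, z up. Handle 34 mm wide and 34 mm high, x from -80 to +50; head 56 mm wide and 40 mm high, x from +48 to +90. Centre of mass near x +15, so grip across the handle at about x +10.
- scanner_window (a point): Middle of the scanner's red window, at its front end (x +90, y 0, z 20 in the scanner's frame, same axes). The beam leaves along +x.
- label_stand: Fixed white desk stand with a barcode label, 90 mm wide, 100 high, base 70 deep. Origin on the bench. Its x axis is level and points away from the reader: the label faces -x and leans back 20 degrees. A scanner held level along this x, or tilted to square with the label, both read it (within 28 degrees of this x axis).
- label (a point): Centre of the label's face (paper 76 x 52 mm), about 66 mm above the bench. It is read when it lies 30 to 130 mm in front of the window and within 20 mm of the beam's line, for one second with the scanner at rest.
- column0: Loose stainless steel column, 200 mm long, about 0.16 kg, one of two or three present (None if absent), lying on the bench. Origin: its middle, on its axis, 8 mm above the bench as it lies; x along its length (both ends alike). Round tube 13 mm in diameter; hexagonal fitting on each end, 28 mm long, 16 mm across flats, 18.5 mm across corners. Grip the tube at the middle.
- column1: As column0.
- column2: As column0.
- mouse: Black computer mouse, 105 x 60 x 34 mm, on a grey mouse pad. Bystander: do not move. Origin: centre of its underside.
- beaker: Clear beaker, 70 mm in diameter, 90 mm high. Bystander: do not move. Origin: centre of its underside.
- vial_box: Closed cardboard box, 100 x 80 x 50 mm. Bystander: do not move. Origin: centre of its underside.
Things that resemble listed ones, but are neither listed nor needed, are in the scene too. What is shaped like the column1 but black is not meant. Leave any orange look-alike of the column0 alone.

How it is judged (in metres and radians):
On the way, in this order (a step that is already met when the one before it is completed fails the run):
1. all columns loaded in the holder and the two bottles swapped (x of column0 in the frame of holder between -0.018 and 0.034 m and z of column0 in the frame of holder between 0.034 and 0.05 m and angle between the x axis of each of column0, column1, column2 and the x axis of holder, either way round below 0.12 rad and linear speed of each of column0, column1, column2, tall_bottle, squat_bottle below 0.03 m/s and x of column1 in the frame of holder between -0.018 and 0.034 m and z of column1 in the frame of holder between 0.034 and 0.05 m and x of column2 in the frame of holder between -0.018 and 0.034 m and z of column2 in the frame of holder between 0.034 and 0.05 m and (horizontal distance between tall_bottle and tray_near below 0.028 m or horizontal distance between tall_bottle and tray_far below 0.028 m) and distance of each of tall_bottle, squat_bottle from where it was at the start of the episode above 0.06 m and height (world z) of each of tall_bottle, squat_bottle below 0.012 m and angle between each of tall_bottle, squat_bottle's own z axis and vertical below 0.1 rad and (horizontal distance between squat_bottle and tray_near below 0.028 m or horizontal distance between squat_bottle and tray_far below 0.028 m)), for 0.3 s.
2. the scanner is held steady, aimed at the label, for one second (x of label in the frame of scanner_window between 0.03 and 0.13 m and y of label in the frame of scanner_window between -0.02 and 0.02 m and z of label in the frame of scanner_window between -0.02 and 0.02 m and angle between the x axis of scanner and the x axis of label_stand, either way round below 0.5 rad and linear speed of scanner below 0.05 m/s), for 1 s.
At the end, for the whole second after the job is handed in: Each column present lies level through a hole, its middle -18 to +34 mm from the holder's origin along its axis; each bottle stands upright in the other's compartment, within 28 mm of its centre; the scanner lies right side up within 35 mm of the mat's middle; all at rest (all of step 1 and horizontal distance between scanner and mat below 0.035 m and height (world z) of scanner below 0.012 m and angle between scanner's own z axis and vertical below 0.15 rad and linear speed of scanner below 0.03 m/s); the robot touches nothing.
It fails at once if a bottle is tipped over (angle between any of tall_bottle, squat_bottle's own z axis and vertical above 0.7 rad).
It fails at once if the mouse, beaker or cardboard box is pushed away (distance of any of mouse, beaker, vial_box from where it was at the start of the episode above 0.04 m).
Of column0, column1, column2 only 2 to 3 are there at a start; the rules pass over those that are not, and their reading is None.
At some moment in a run one of column0, column1, column2, scanner may be knocked a few centimetres aside while the robot is not near it.
It also fails if it takes over 200 s, if anything falls off the work surface, if the arm or the gripper's body presses on something with over 40 N, if the wrist force passes 120 N, or if a joint passes its speed limit or range.

## Robot

A 6-joint arm with a two-finger parallel gripper is mounted at the origin on the work surface. World frame = base frame: x ahead of the robot, y to its left, z up, the work surface at z = 0. Lengths are in mm, angles in rad, forces in N, time in s.
With the tool pointing down it reaches from about 325 to 775 mm from the base axis. Payload 9.3 kg.
Tool frame: the origin (TCP) lies on the centre line of the jaws, within the pads' length; the fingertips stand 22 mm ahead of it and the grasp point (between the pads) lies 3 mm ahead of it; z points along the fingers, y is the line along which they close (so a half turn about z gives the same grasp; the last joint's range is limited). The gripper opens to 85 mm and grips with 20 to 120 N. Pads are 22 mm wide; open, the fingers measure 114 mm over their backs; the gripper's body (76 mm by 85 mm) begins 54 mm behind the grasp point. The pads swing forward as they close: fully open they stand 13 mm farther back than shut.
Start: joints at [-1.455, 0.259, 0.021, 1.334, 0, 1.418], TCP at [146.059, -530.248, 253.279] pointing down, gripper open.
Joint ranges: [-3.04, 3.04], [-0.91, 1.82], [-1.04, 1.36], [-1.92, 1.95], [-1.52, 1.45], [-3.14, 3.14]. Speed limits (rad/s): [2.22, 2.22, 2.79, 3.14, 3.14, 3.14].

## Interface

Orientations are given as a unit quaternion [w, x, y, z].
In Python, from cell import telemetry, eyes, job gives the robot as it stands.
- The arm moves only by the tool apply_moves, never from a script. Its argument "increments" is text: rows parted by semicolons, each of 4 numbers parted by spaces: the shift along the tool's x, y, z scaled (see below), then the turn about the tool's z scaled (see below). In form: dx dy dz spin; .... A call has exactly 5 rows; each row is the pose to reach, as a shift and turn from the pose commanded when the call began, along the tool's axes at that moment; what a row does not reach only later rows make up. The controller multiplies each number of a shift by 50 cm and each number of a turn by 1.5 rad. A row lasts 1/12 s, in which the tool goes at most 41.7 mm and 7.16 degrees, less where a joint would pass 70% of its speed; a pose out of reach is approached as far as the arm can. A call with a number of a shift or a turn outside -1 to 1 is refused whole. A call with a gripper value outside its range is refused whole. "hand" is the opening, from 0 (shut) to 1 (fully open), set as the call begins (left out, the last holds). The fingers move at their own pace and stop on an object; "grip_force" is the grip in N (left out, the last holds). Time passes only in rows, so rows that repeat a pose let the fingers close, or fill a call up. It gives the time, the measured TCP pose, the force, the opening and the grip force at its end, in the units of the state.
- telemetry.observe(): the state, without advancing time (a new reading comes with each control period).
- eyes.capture(name): name is "scene" or "top"; returns a dict with "img" (400x640x3 uint8, blue, green, red), "z_map" (400x640 float32, mm along the optical axis (not along the pixel's ray), 0 where there is no reading), "vfov" (degrees; the focal length in pixels is half the picture's height over the tangent of half this angle, whatever the lens; pixels are square), "cx", "cy" (the principal point, pixels), "R" (3x3) and "t" (3): a world point X has camera coordinates R X + t. Camera axes: x right, y down, z forward; pixel columns grow to the right and rows downward; lengths in mm; the calibration is good to about 2 mm. A picture is of the moment at which its call begins.
- job.sign_off(): hands the job in; it is judged then, once.
Trained networks look in a picture, given as the dict that the camera call returned (one of the last four; its "shot" number tells which), for a name from the list of things; names that differ only in an ending like _2 or _b are one class to them, and where a whole thing is asked for, a point or a joint stands for the part that bears it (a point fixed in the world has none). Each returns a list of dicts, best first, with "score" (0 to 1); they miss things now and then, are a little off and sometimes report something else, mostly with a low value. They report only what shows in the picture. A call takes as long as a camera call. They do not tell look-alikes from the thing itself.
- eyes.spot_in(picture, target): "extent" ([left, top, right, bottom] in pixels, round what is visible of it).
- eyes.mark_of(picture, target): "centre" ([row, column] in pixels: a listed point, or the origin of a listed thing).
The state is a dict: "time_s": time; "q": joint angles; "dq": joint speeds; "tau": joint torques, N m; "position": TCP position; "eef_rot": TCP orientation; "wrist_force": force on the tool from outside, world axes, zero at the start; "ft_torque": the same for the moment, N m; "finger_gap": opening from 0.0 (shut) to 1.0 (fully open); "grip_force": force on a finger pad.
Only numpy, scipy, OpenCV 4.12 (cv2) and the standard library are available. Lean on these libraries where they do the work, as an engineer would, in place of code of your own. Each camera call takes 0.05 s, during which the arm holds its last target. There are 200 camera calls.

## Working session

There is one attempt and no reset: what is moved stays moved. The work goes in short steps, Python scripts to look and compute and a tool call to move; the robot and the scene stay as the last step left them, time stands still between calls to the robot, and variables do not carry over. Pictures are saved under pics/ and viewed, at most 14 in all, crops included, and the job is handed in when it is done.

Besides the shell and the picture viewer there is one more tool, called after "Call:" by a JSON object that holds its "fn" and its "kwargs", one argument or row to a line. apply_moves: Moves the arm, as the interface text tells. Its arguments: {"type":"object","properties":{"increments":{"type":"string"},"hand":{"type":"number"},"grip_force":{"type":"number"}},"required":["increments"]}

```bash
mkdir -p pics; cat > h.py <<'E'
import numpy as np, cv2, json
from cell import telemetry, eyes, job
from scipy.spatial.transform import Rotation as Rn
def f(p): return p["img"].shape[0]/2/np.tan(np.radians(p["vfov"])/2)
def cloud(p):
    z=p["z_map"]; v,u=np.mgrid[:z.shape[0],:z.shape[1]]; F=f(p)
    c=np.stack([(u-p["cx"])/F*z,(v-p["cy"])/F*z,z],-1)
    w=(c-np.array(p["t"]))@np.array(p["R"]); w[z==0]=np.nan; return w
def ray(p,r,c,h):
    "pixel -> world at height h"
    R=np.array(p["R"]); o=-R.T@np.array(p["t"]); d=R.T@np.array([(c-p["cx"])/f(p),(r-p["cy"])/f(p),1]); return o+d*(h-o[2])/d[2]
E
python3 - <<'E'
from h import *
for n in ["top","scene"]:
    p=eyes.capture(n); cv2.imwrite(f"pics/{n}0.png",p["img"]); np.save(f"{n}0.npy",cloud(p))
    print(n,p["vfov"],np.round(-np.array(p["R"]).T@p["t"]))
    hs=dict(holder=0,holder_hole0=45,holder_hole1=45,holder_hole2=45,tray_near=5,tray_far=5,tall_bottle=0,squat_bottle=0,mat=0,scanner=3,scanner_window=23,label_stand=0,label=66,column0=8,mouse=0,beaker=0,vial_box=0)
    for t,h in hs.items():
        print(t,[(round(m["score"],2),np.round(m["centre"]).astype(int).tolist(),np.round(ray(p,*m["centre"],h)[:2]).tolist()) for m in eyes.mark_of(p,t)[:6]])
E
```

```text
top 52.68500588763641 [ 305.  -14. 1272.]
holder [(0.97, [184, 309], [592.0, 32.0]), (0.36, [190, 252], [567.0, 217.0])]
holder_hole0 [(0.96, [157, 325], [671.0, -17.0]), (0.71, [165, 286], [641.0, 105.0]), (0.61, [165, 306], [643.0, 45.0])]
holder_hole1 [(0.96, [157, 325], [671.0, -17.0]), (0.71, [165, 286], [641.0, 105.0]), (0.61, [165, 306], [643.0, 45.0])]
holder_hole2 [(0.96, [157, 325], [671.0, -17.0]), (0.71, [165, 286], [641.0, 105.0]), (0.61, [165, 306], [643.0, 45.0])]
tray_near [(0.72, [222, 198], [458.0, 380.0])]
tray_far []
tall_bottle [(0.72, [195, 195], [547.0, 398.0])]
squat_bottle [(0.62, [222, 198], [461.0, 381.0]), (0.53, [194, 194], [550.0, 402.0])]
mat [(0.89, [218, 238], [475.0, 255.0])]
scanner [(0.78, [214, 242], [490.0, 242.0])]
scanner_window [(0.81, [185, 252], [579.0, 212.0]), (0.32, [224, 197], [451.0, 377.0])]
label_stand [(0.81, [146, 244], [715.0, 252.0]), (0.71, [164, 304], [659.0, 52.0])]
label [(0.8, [138, 238], [720.0, 258.0])]
column0 [(0.77, [218, 502], [496.0, -582.0]), (0.64, [204, 382], [530.0, -200.0]), (0.55, [222, 195], [460.0, 388.0]), (0.
[... 987 characters left out ...]
]
mat [(0.7, [250, 383], [481.0, 257.0])]
scanner [(0.97, [248, 380], [485.0, 245.0])]
scanner_window [(0.8, [250, 351], [582.0, 222.0])]
label_stand [(0.64, [280, 320], [717.0, 255.0]), (0.43, [270, 417], [450.0, 377.0])]
label [(0.58, [260, 319], [712.0, 241.0]), (0.25, [270, 416], [504.0, 417.0])]
column0 [(0.74, [165, 270], [548.0, -383.0]), (0.73, [157, 327], [315.0, -312.0]), (0.71, [140, 259], [490.0, -608.0]), (0.67, [176, 282], [545.0, -284.0]), (0.54, [279, 320], [720.0, 256.0]), (0.45, [185, 299], [524.0, -195.0])]
mouse [(0.8, [193, 239], [736.0, -275.0])]
beaker [(0.94, [303, 356], [678.0, 378.0])]
vial_box [(0.79, [325, 423], [574.0, 529.0]), (0.44, [262, 319], [681.0, 191.0])]
```

View pics/top0.png

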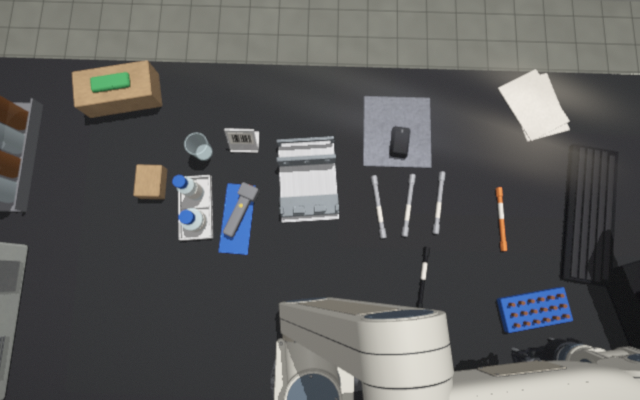

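View pics/scene0.png

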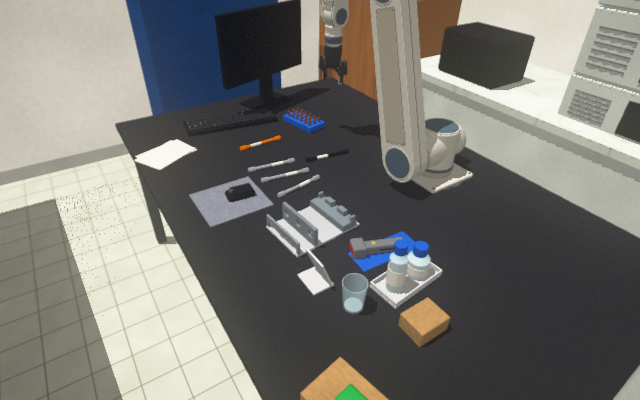

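Top view: three silver columns at about (379,206), (408,205) and (439,203) px. Their look-alikes, which I leave alone, are the black one at (423,277) and the orange one at (502,219). The scanner is on its blue mat at (240,210), the tall bottle is in the far compartment (185,185) and the squat one in the near (190,220), and the label is at (242,139).

```bash
cat >> h.py <<'E'
def tallmask(w,x0,x1,y0,y1,z0,z1):
    return (w[...,0]>x0)&(w[...,0]<x1)&(w[...,1]>y0)&(w[...,1]<y1)&(w[...,2]>z0)&(w[...,2]<z1)
def rect(P):
    (c,s,a)=cv2.minAreaRect(P[:,:2].astype(np.float32)); return np.round(c,1),np.round(s,1),round(a,1)
def columns(p):
    "bright columns: colour blobs -> ends -> world at axis height"
    im=p["img"].astype(int); w=cloud(p); out=[]
    m=(im.min(2)>70)&(im.max(2)-im.min(2)<40)&tallmask(w,300,720,-480,-120,-6,30)
    n,l,s,c=cv2.connectedComponentsWithStats(m.astype(np.uint8),connectivity=8)
    for i in range(1,n):
        if 60<s[i,4]<600 and max(s[i,2:4])>35:
            v,u=np.where(l==i); P=np.array([ray(p,a,b,9)[:2] for a,b in zip(v,u)])
            C,S,_=cv2.minAreaRect(P.astype(np.float32)); 
            vx,vy,*_=cv2.fitLine(P.astype(np.float32),cv2.DIST_L2,0,.01,.01).ravel()
            if vx<0: vx,vy=-vx,-vy
            if min(S)<40 and max(S)>120: out.append((np.round(C,1),np.round(S,1),round(float(np.degrees(np.arctan2(vy,vx))),1),s[i].tolist()))
    return out
E
python3 - <<'E'
from h import *
st=telemetry.observe(); print({k:np.round(v,3).tolist() for k,v in st.items()})
for n in ["top","scene"]:
    p=eyes.capture(n); w=cloud(p)
    print(n); [print(c) for c in columns(p)]
    b=tallmask(w,400,600,-100,-50,-20,20); print("bench z",np.round(np.nanpercentile(w[b][:,2],[5,50,95]),1))
    q=w[tallmask(w,480,780,-120,160,66,82)]; print("plate top",len(q),rect(q),np.median(q[:,2]))
    q=w[tallmask(w,480,600,-120,160,46,58)]; print("cheeks",len(q),rect(q))
    q=w[tallmask(w,690,780,-120,160,46,60)]; print("stop",len(q),rect(q))
    im=p["img"].astype(int)
    blue=(im[...,0]>im[...,2]+50)
    for z0,z1 in((155,190),(95,125)):
        q=w[blue&tallmask(w,380,640,330,450,z0,z1)]; print("cap",z0,len(q),rect(q) if len(q)>5 else "",np.median(q[:,2]) if len(q) else 0)
    q=w[blue&tallmask(w,350,640,150,330,-5,12)]; print("mat",len(q),rect(q))
    q=w[~blue&tallmask(w,350,640,150,330,25,60)]; print("scanner",len(q),rect(q),np.percentile(q[:,2],[10,50,90]))
    q=w[tallmask(w,650,780,180,330,20,120)]; print("label",len(q),rect(q),q[:,2].max())
    q=w[tallmask(w,380,650,310,460,15,32)]; print("tray",len(q),rect(q))
    c=cv2.resize(p["img"][160:300,340:520] if n=="top" else p["img"][120:220,220:380],None,fx=4,fy=4)
    if n=="top": cv2.imwrite("pics/crop.png",c)
E
```

```text
{'time_s': 1.8, 'q': [-1.455, 0.259, 0.021, 1.334, 0.0, 1.418], 'dq': [0.001, 0.0, 0.001, 0.001, 0.001, 0.0], 'tau': [-0.001, -55.538, 34.473, 0.002, -0.0, 0.0], 'position': [146.072, -530.242, 253.262], 'eef_rot': [-0.0, 0.991, 0.134, 0.0], 'wrist_force': [0.131, -0.486, 0.579], 'ft_torque': [0.018, 0.011, -0.011], 'grip_force': 0.0, 'finger_gap': 0.998}
top
(array([ 544.8, -382. ]), array([ 23.3, 209.3]), -7.6, [432, 170, 14, 65, 406])
(array([ 533.7, -284.9]), array([ 23.6, 207.6]), -8.0, [401, 173, 15, 64, 415])
(array([ 525.9, -189.3]), array([208.3,  23.4]), 8.9, [370, 174, 17, 65, 409])
bench z [-3.7  0.6  6.5]
plate top 267 (array([658.2,  42.4]), array([ 13.5, 179. ]), 4.9) 74.67973544732185
cheeks 188 (array([502.6,  28.9]), array([ 20.4, 178.7]), 5.7)
stop 181 (array([723.6,  48.6]), array([ 11.6, 176.9]), 4.8)
cap 155 142 (array([552.3, 390.6]), array([35.5, 33.3]), 48.0) 169.7125053633535
cap 95 174 (array([461.6, 382.4]), array([38.8, 40.3]), 4.4) 112.8257318175018
mat 1323 (array([476.6, 259.4]), array([ 95.9, 224.6]), 86.7)
scanner 710 (array([496.8, 246.4]), array([ 
[... 446 characters left out ...]
ench z [-1.7  1.6  7.4]
plate top 214 (array([661.3,  42.6]), array([ 17.6, 182.7]), 5.2) 75.12660890751181
cheeks 133 (array([507.3,  30. ]), array([ 22. , 181.2]), 5.4)
stop 160 (array([728.3,  48.8]), array([ 12.5, 181.6]), 5.3)
cap 155 153 (array([556.1, 391.9]), array([37.9, 33.6]), 24.6) 169.79365387619785
cap 95 200 (array([512. , 380.8]), array([ 40.5, 137.8]), 85.4) 112.70795299410577
mat 611 (array([468.2, 259. ]), array([107. , 244.6]), 82.9)
scanner 532 (array([503.8, 250.2]), array([ 58.2, 168.3]), 65.2) [29.21638296 37.98445996 44.47420675]
label 210 (array([722.6, 249.5]), array([33.4, 92.7]), 0.8) 104.23461932109096
tray 543 (array([507.8, 389.8]), array([203.2, 101.8]), 5.7)
```

View pics/crop.png

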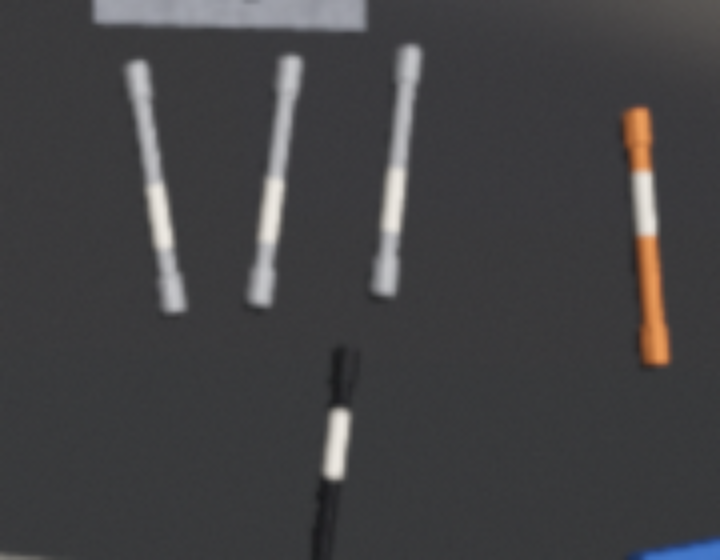

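The crop shows three silver tubes, which match the 13 mm steel columns. The black and orange ones are the decoys. Holder origin comes out at about (594.3, 37.0) with yaw 5.1°.

```bash
cat >> h.py <<'E'
H=np.array([594.3,37.0]); HY=5.1
def hold(x,y):
    a=np.radians(HY); return H+np.array([x*np.cos(a)-y*np.sin(a), x*np.sin(a)+y*np.cos(a)])
def pose():
    s=telemetry.observe(); R=Rn.from_quat(np.roll(s["eef_rot"],-1)).as_matrix()
    return np.array(s["position"]),np.degrees(np.arctan2(R[1,0],R[0,0]))
def plan(wps,L=150,A=30,start=None):
    "wps: (x,y,z,psi[,hand]) -> calls as text; psi continuous in deg"
    P,psi=pose() if start is None else start
    FR=np.array([.12,.37,.63,.88,1])
    for w in wps:
        if isinstance(w,str): print(w); continue
        T=np.array(w[:3],float); d=w[3]-psi
        if start is None: d=(d+180)%360-180 if abs(abs(d)-180)>20 else d
        n=max(1,int(np.ceil(max(np.linalg.norm(T-P)/L,abs(d)/A))))
        Tp=psi+d
        for k in range(n):
            goal=P+(T-P)/(n-k); dg=(Tp-psi)/(n-k); a=np.radians(psi)
            E=np.array([[np.cos(a),np.sin(a),0],[np.sin(a),-np.cos(a),0],[0,0,-1]])
            s=np.round(E@(goal-P)/500,4); sp=round(-np.radians(dg)/1.5,3)
            fr=FR if abs(dg)<27 else np.arange(1,6)/5
            print("; ".join(" ".join("%g"%v for v in [*np.round(s*f,3 if f<1 else 4),round(sp*f,3)]) for f in fr))
            P=P+E.T@s*500; psi=psi-np.degrees(sp*1.5)
        print("  ->",np.round(P,1),round(psi,1))
E
python3 - <<'E'
from h import *
p0=pose(); print(p0)
plan([(526,-190,120,189),(526,-190,24,189)],A=34,start=p0)
E
```

```text
(array([ 146.045744  , -530.27195968,  253.28792702]), np.float64(15.39995157702377))
0.03 -0.015 0.009 -0.067; 0.061 -0.03 0.018 -0.135; 0.091 -0.045 0.027 -0.202; 0.122 -0.061 0.036 -0.27; 0.1522 -0.0757 0.0444 -0.337
0.034 0.002 0.009 -0.067; 0.068 0.003 0.018 -0.135; 0.102 0.004 0.027 -0.202; 0.136 0.006 0.036 -0.27; 0.1699 0.0075 0.0444 -0.337
0.029 0.018 0.009 -0.067; 0.058 0.036 0.018 -0.134; 0.087 0.053 0.027 -0.202; 0.116 0.071 0.036 -0.269; 0.145 0.0888 0.0444 -0.336
0.017 0.03 0.009 -0.067; 0.034 0.059 0.018 -0.135; 0.05 0.089 0.027 -0.202; 0.067 0.118 0.036 -0.27; 0.0841 0.1477 0.0445 -0.337
0 0.034 0.009 -0.067; 0.001 0.068 0.018 -0.134; 0.001 0.102 0.027 -0.202; 0.002 0.136 0.036 -0.269; 0.002 0.17 0.0444 -0.336
-0.016 0.03 0.009 -0.067; -0.032 0.06 0.018 -0.135; -0.048 0.09 0.027 -0.202; -0.064 0.12 0.036 -0.27; -0.0803 0.1499 0.0445 -0.337
  -> [ 526. -190.  120.] 189.0
-0 -0 0.023 0; -0 -0 0.071 0; -0 -0 0.121 0; -0 -0 0.169 0; -0 -0 0.192 0
  -> [ 526. -190.   24.] 189.0
```

Call:
{"fn": "apply_moves", "kwargs": {
  "increments": "0.03 -0.015 0.009 -0.067; 0.061 -0.03 0.018 -0.135; 0.091 -0.045 0.027 -0.202; 0.122 -0.061 0.036 -0.27; 0.152 -0.076 0.044 -0.337",
  "hand": 0.45,
  "grip_force": 60
}}

```text
time_s: 2.32
position: [209.7, -472.8, 231.0]
eef_rot: [-0.0, 0.925, 0.38, 0.0]
wrist_force: [-0.3, 0.0, 0.1]
finger_gap: 0.453
grip_force: 0.0
```

Call:
{"fn": "apply_moves", "kwargs": {
  "increments": "0.034 0.002 0.009 -0.067; 0.068 0.003 0.018 -0.135; 0.102 0.004 0.027 -0.202; 0.136 0.006 0.036 -0.27; 0.17 0.008 0.044 -0.337"
}}

```text
time_s: 2.73
position: [273.3, -416.2, 209.1]
eef_rot: [0.0, 0.801, 0.599, -0.0]
wrist_force: [0.1, 0.2, -1.0]
finger_gap: 0.455
grip_force: 0.0
```

Call:
{"fn": "apply_moves", "kwargs": {
  "increments": "0.029 0.018 0.009 -0.067; 0.058 0.036 0.018 -0.134; 0.087 0.053 0.027 -0.202; 0.116 0.071 0.036 -0.269; 0.145 0.089 0.044 -0.336"
}}

```text
time_s: 3.15
position: [336.8, -359.5, 187.1]
eef_rot: [0.0, 0.626, 0.78, -0.0]
wrist_force: [0.4, 0.3, -0.3]
finger_gap: 0.453
grip_force: 0.0
```

Call:
{"fn": "apply_moves", "kwargs": {
  "increments": "0.017 0.03 0.009 -0.067; 0.034 0.059 0.018 -0.135; 0.05 0.089 0.027 -0.202; 0.067 0.118 0.036 -0.27; 0.084 0.148 0.044 -0.337"
}}

```text
time_s: 3.57
position: [400.2, -302.8, 165.1]
eef_rot: [0.0, 0.411, 0.912, -0.0]
wrist_force: [0.5, 0.0, 0.2]
finger_gap: 0.451
grip_force: 0.0
```

Call:
{"fn": "apply_moves", "kwargs": {
  "increments": "0 0.034 0.009 -0.067; 0.001 0.068 0.018 -0.134; 0.001 0.102 0.027 -0.202; 0.002 0.136 0.036 -0.269; 0.002 0.17 0.044 -0.336"
}}

```text
time_s: 3.98
position: [463.6, -246.1, 143.1]
eef_rot: [0.0, 0.171, 0.985, 0.0]
wrist_force: [0.1, -0.9, 0.3]
finger_gap: 0.452
grip_force: 0.0
```

Call:
{"fn": "apply_moves", "kwargs": {
  "increments": "-0.016 0.03 0.009 -0.067; -0.032 0.06 0.018 -0.135; -0.048 0.09 0.027 -0.202; -0.064 0.12 0.036 -0.27; -0.08 0.15 0.044 -0.337"
}}

```text
time_s: 4.4
position: [526.8, -189.3, 121.0]
eef_rot: [-0.0, -0.081, 0.997, 0.0]
wrist_force: [-0.2, 0.2, 0.5]
finger_gap: 0.454
grip_force: 0.0
```

Call:
{"fn": "apply_moves", "kwargs": {
  "increments": "0 0 0.05 0; 0 0 0.11 0; 0 0 0.17 0; 0 0 0.192 0; 0 0 0.192 0"
}}

```text
time_s: 4.82
position: [525.1, -189.2, 22.7]
eef_rot: [-0.002, -0.079, 0.997, 0.001]
wrist_force: [0.5, 0.5, 0.2]
finger_gap: 0.446
grip_force: 0.0
```

Call:
{"fn": "apply_moves", "kwargs": {
  "increments": "0 0 0 0; 0 0 0 0; 0 0 0 0; 0 0 0 0; 0 0 0 0",
  "hand": 0
}}

```text
time_s: 5.23
position: [526.7, -190.3, 26.3]
eef_rot: [0.001, -0.078, 0.997, -0.001]
wrist_force: [0.6, -0.3, 5.3]
finger_gap: 0.12
grip_force: 59.0
```

Call:
{"fn": "apply_moves", "kwargs": {
  "increments": "0 0 0 0; 0 0 0 0; 0 0 0 0; 0 0 -0.01 0; 0 0 -0.02 0"
}}

```text
time_s: 5.65
position: [525.9, -189.8, 35.5]
eef_rot: [-0.0, -0.079, 0.997, 0.0]
wrist_force: [0.4, -0.2, -1.1]
finger_gap: 0.12
grip_force: 58.6
```

Call:
{"fn": "apply_moves", "kwargs": {
  "increments": "0 0 -0.03 0; 0 0 -0.08 0; 0 0 -0.14 0; 0 0 -0.18 0; 0 0 -0.2 0"
}}

```text
time_s: 6.07
position: [527.0, -190.3, 138.4]
eef_rot: [0.002, -0.079, 0.997, -0.001]
wrist_force: [0.0, -0.6, -1.8]
finger_gap: 0.118
grip_force: 58.6
```

```bash
python3 - <<'E'
from h import *
p0=pose(); print(p0, telemetry.observe()["finger_gap"])
a=hold(-50,65); b=hold(10,65)
plan([(*a,125,180+HY),(*a,61,180+HY)],start=p0)
p=eyes.capture("scene")
cv2.imwrite("pics/c1.png",cv2.resize(p["img"][80:280,180:420],None,fx=3,fy=3))
E
```

```text
(array([ 526.97579076, -190.31063218,  138.43208583]), np.float64(-170.9900842985311)) 0.11805795227029718
-0.002 0.009 0 -0.069; -0.004 0.019 0.001 -0.138; -0.006 0.028 0.001 -0.207; -0.008 0.038 0.002 -0.276; -0.0094 0.047 0.0022 -0.345
-0.006 0.007 0 -0.069; -0.013 0.014 0.001 -0.138; -0.019 0.022 0.001 -0.207; -0.025 0.029 0.002 -0.276; -0.0315 0.0362 0.0022 -0.345
-0.009 0.003 0 -0.069; -0.018 0.006 0.001 -0.138; -0.027 0.01 0.001 -0.207; -0.036 0.013 0.002 -0.276; -0.0453 0.0159 0.0022 -0.345
-0.009 -0.002 0 -0.069; -0.019 -0.003 0.001 -0.138; -0.028 -0.005 0.001 -0.207; -0.038 -0.007 0.002 -0.276; -0.0472 -0.0086 0.0023 -0.345
-0.007 -0.006 0 -0.069; -0.015 -0.012 0.001 -0.138; -0.022 -0.018 0.001 -0.207; -0.029 -0.025 0.002 -0.276; -0.0368 -0.0308 0.0022 -0.345
-0.003 -0.009 0 -0.069; -0.007 -0.018 0.001 -0.138; -0.01 -0.027 0.001 -0.207; -0.013 -0.036 0.002 -0.276; -0.0167 -0.045 0.0023 -0.345
0.002 -0.009 0 -0.069; 0.003 -0.019 0.001 -0.138; 0.005 -0.028 0.001 -0.208; 0.006 -0.038 0.002 -0.277; 0.0077 -0.0473 0.0022 -0.346
0.006 -0.007 0 -0.069; 0.012 -0.015 0.001 -0.138; 0.018 -0.022 0.001 -0.207; 0.024 -0.03 0.002 -0.276; 0.0302 -0.0373 0.0023 -0.345
0.009 -0.004 0 -0.069; 0.018 -0.007 0.001 -0.138; 0.027 -0.01 0.001 -0.208; 0.036 -0.014 0.002 -0.277; 0.0447 -0.0175 0.0022 -0.346
0.01 0.001 0 -0.069; 0.019 0.003 0.001 -0.138; 0.028 0.004 0.001 -0.207; 0.038 0.006 0.002 -0.276; 0.0475 0.007 0.0023 -0.345
0.008 0.006 0 -0.069; 0.015 0.012 0.001 -0.138; 0.023 0.018 0.001 -0.208; 0.03 0.024 0.002 -0.277; 0.0378 0.0295 0.0022 -0.346
0.004 0.009 0 -0.069; 0.007 0.018 0.001 -0.138; 0.011 0.027 0.001 -0.207; 0.014 0.036 0.002 -0.276; 0.0181 0.0444 0.0023 -0.345
  -> [538.7  97.3 125. ] 185.1
0 -0 0.015 -0; 0 -0 0.047 -0; 0 -0 0.081 -0; 0 -0 0.113 -0; 0 -0 0.128 -0
  -> [538.7  97.3  61. ] 185.1
```

View pics/c1.png

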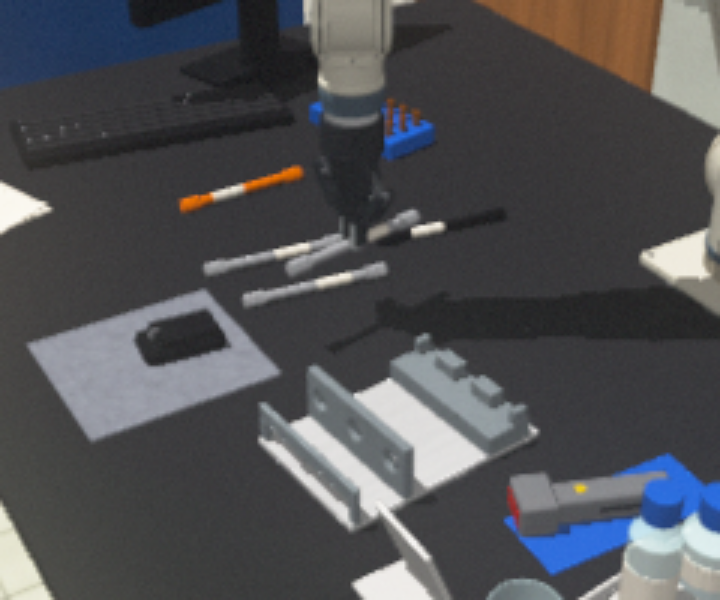

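The column is held level at crop (355,240), and the holder with its three holes is clear.

```bash
sed -i 's/return np.array(s\["position"\]),np.degrees(np.arctan2(R\[1,0\],R\[0,0\]))/return np.array(s["position"]),np.degrees(np.arctan2(R[1,0],R[0,0]))%360/; s/FR=np.array(.*/FR=np.array([.2,.5,.8,1,1])/; s/def plan(wps,L=150,A=30/def plan(wps,L=130,A=23/' h.py; cat >> h.py <<'E'
def ins(y,x0=-50,z=61):
    a=hold(x0,y); plan([(*a,125,180+HY),(*a,z,180+HY)],start=pose())
E
python3 - <<'E'
from h import *
eyes.capture("top"); print(pose()); ins(65)
E
```

```text
(array([ 526.86565892, -190.28416172,  136.93918592]), np.float64(189.0057477048774))
-0.008 0.038 0.002 0.003; -0.019 0.094 0.004 0.008; -0.03 0.15 0.006 0.012; -0.0378 0.1881 0.008 0.015; -0.0378 0.1881 0.008 0.015
-0.007 0.038 0.002 0.003; -0.017 0.094 0.004 0.008; -0.027 0.151 0.006 0.012; -0.0336 0.1889 0.0079 0.015; -0.0336 0.1889 0.0079 0.015
-0.006 0.038 0.002 0.003; -0.015 0.095 0.004 0.008; -0.023 0.152 0.006 0.012; -0.0293 0.1897 0.008 0.015; -0.0293 0.1897 0.008 0.015
  -> [538.7  97.3 125. ] 185.1
-0 -0 0.026 0; -0 -0 0.064 0; -0 -0 0.102 0; -0 -0 0.128 0; -0 -0 0.128 0
  -> [538.7  97.3  61. ] 185.1
```

Call:
{"fn": "apply_moves", "kwargs": {
  "increments": "-0.008 0.038 0.002 0.003; -0.019 0.094 0.004 0.008; -0.03 0.15 0.006 0.012; -0.038 0.188 0.008 0.015; -0.038 0.188 0.008 0.015"
}}

```text
time_s: 6.58
position: [529.1, -90.7, 129.4]
eef_rot: [-0.002, -0.069, 0.998, 0.001]
wrist_force: [-0.1, 0.0, -2.0]
finger_gap: 0.119
grip_force: 58.8
```

Call:
{"fn": "apply_moves", "kwargs": {
  "increments": "-0.007 0.038 0.002 0.003; -0.017 0.094 0.004 0.008; -0.027 0.151 0.006 0.012; -0.034 0.189 0.008 0.015; -0.034 0.189 0.008 0.015"
}}

```text
time_s: 7.0
position: [533.5, 4.4, 125.7]
eef_rot: [-0.001, -0.057, 0.998, 0.001]
wrist_force: [0.2, -0.0, -1.8]
finger_gap: 0.119
grip_force: 58.9
```

Call:
{"fn": "apply_moves", "kwargs": {
  "increments": "-0.006 0.038 0.002 0.003; -0.015 0.095 0.004 0.008; -0.023 0.152 0.006 0.012; -0.029 0.19 0.008 0.015; -0.029 0.19 0.008 0.015"
}}

```text
time_s: 7.42
position: [537.7, 99.9, 121.8]
eef_rot: [-0.001, -0.046, 0.999, 0.0]
wrist_force: [0.3, -0.6, -1.7]
finger_gap: 0.121
grip_force: 59.0
```

```bash
python3 - <<'E'
from h import *
eyes.capture("scene"); p=eyes.capture("scene"); w=cloud(p); print(pose())
im=p["img"].astype(int)
# held column
q=tallmask(w,400,700,70,130,85,125)
P=w[q]; print(len(P))
vx=cv2.fitLine(P.astype(np.float32),cv2.DIST_L1,0,.01,.01).ravel(); print(vx.round(3), P[:,0].min(),P[:,0].max(),np.percentile(P[:,2],[5,50,95]))
ins(65)
cv2.imwrite("pics/c2.png",cv2.resize(p["img"][150:300,230:430],None,fx=4,fy=4))
E
```

```text
(array([537.86472431,  97.63617988, 122.15611493]), np.float64(185.2161055288093))
268
[ 9.96000e-01  8.60000e-02 -8.00000e-03  5.40915e+02  1.00985e+02
  1.09592e+02] 438.10894078792444 638.5557369680162 [101.18499142 109.84313511 117.80545979]
-0 -0 -0.001 0; -0.001 -0 -0.003 0; -0.001 -0.001 -0.005 0.001; -0.0016 -0.0008 -0.0057 0.001; -0.0016 -0.0008 -0.0057 0.001
  -> [538.7  97.3 125. ] 185.1
-0 -0 0.026 0; -0 -0 0.064 0; -0 -0 0.102 0; -0 -0 0.128 0; -0 -0 0.128 0
  -> [538.7  97.3  61. ] 185.1
```

View pics/c2.png

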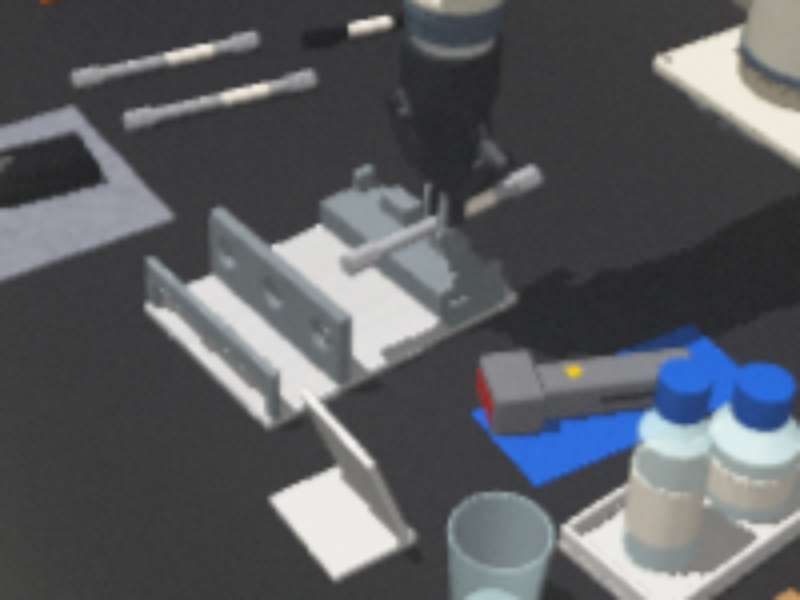

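Level column in line with hole 2 (crop 320,325); its fit direction is 4.9°.

Call:
{"fn": "apply_moves", "kwargs": {
  "increments": "-0.001 -0.001 0.02 0; -0.002 -0.001 0.06 0; -0.002 -0.001 0.1 0; -0.002 -0.001 0.122 0; -0.002 -0.001 0.122 0"
}}

```text
time_s: 7.93
position: [537.6, 95.9, 59.1]
eef_rot: [-0.002, -0.044, 0.999, -0.0]
wrist_force: [0.1, -0.2, -1.7]
finger_gap: 0.12
grip_force: 59.0
```

Call:
{"fn": "apply_moves", "kwargs": {
  "increments": "-0.004 0 0 0; -0.012 0 0 0; -0.024 0 0 0; -0.036 0 0 0; -0.04 0 0 0"
}}

```text
time_s: 8.35
position: [560.9, 99.2, 63.0]
eef_rot: [0.001, -0.045, 0.999, -0.0]
wrist_force: [1.4, -0.3, -0.9]
finger_gap: 0.123
grip_force: 59.0
```

Call:
{"fn": "apply_moves", "kwargs": {
  "increments": "-0.012 0 0 0; -0.026 0 0 0; -0.04 0 0 0; -0.05 0 0 0; -0.05 0 0 0"
}}

```text
time_s: 8.77
position: [585.3, 101.6, 62.2]
eef_rot: [0.0, -0.045, 0.999, -0.0]
wrist_force: [-0.6, -0.4, -0.3]
finger_gap: 0.121
grip_force: 59.0
```

Call:
{"fn": "apply_moves", "kwargs": {
  "increments": "-0.01 0 0 0; -0.022 0 0 0; -0.026 0 0.003 0; -0.026 0 0.008 0; -0.026 0 0.008 0"
}}

```text
time_s: 9.18
position: [597.7, 102.6, 58.5]
eef_rot: [0.001, -0.045, 0.999, -0.0]
wrist_force: [0.9, 0.3, 0.6]
finger_gap: 0.12
grip_force: 59.3
```

Call:
{"fn": "apply_moves", "kwargs": {
  "increments": "0 0 0 0; 0 0 0 0; 0 0 0 0; 0 0 0 0; 0 0 0 0",
  "hand": 0.45
}}

```text
time_s: 9.6
position: [596.9, 102.6, 58.3]
eef_rot: [-0.0, -0.045, 0.999, 0.0]
wrist_force: [0.3, -0.2, 0.3]
finger_gap: 0.45
grip_force: 0.0
```

Call:
{"fn": "apply_moves", "kwargs": {
  "increments": "0 0 -0.03 0; 0 0 -0.1 0; 0 0 -0.16 0; 0 0 -0.18 0; 0 0 -0.18 0"
}}

```text
time_s: 10.02
position: [598.3, 102.7, 151.4]
eef_rot: [0.003, -0.045, 0.999, -0.0]
wrist_force: [0.4, -0.6, -1.2]
finger_gap: 0.446
grip_force: 0.0
```

```bash
python3 - <<'E'
from h import *
p=eyes.capture("top"); print(telemetry.observe()["time_s"],pose()); cs=columns(p); [print(c) for c in cs]
c=[c for c in cs if -330<c[0][1]<-230][0]
plan([(*(c[0]+[.0,-.5]),100,180+c[2]),(*(c[0]+[.0,-.5]),24,180+c[2])],start=pose())
cv2.imwrite("pics/c3.png",cv2.resize(p["img"][120:240,230:390],None,fx=4,fy=4))
E
```

```text
10.0667 (array([597.47033282, 102.63702284, 149.23439848]), np.float64(185.1400561123924))
(array([ 543.4, -382.2]), array([ 23. , 206.5]), -7.5, [433, 171, 13, 64, 391])
(array([ 533.7, -284.6]), array([ 22.9, 207.6]), -8.1, [401, 173, 15, 64, 404])
0.01 -0.038 0.005 0.008; 0.025 -0.095 0.012 0.02; 0.039 -0.152 0.02 0.031; 0.0491 -0.1902 0.0246 0.039; 0.0491 -0.1902 0.0246 0.039
0.008 -0.039 0.005 0.008; 0.019 -0.096 0.012 0.019; 0.03 -0.154 0.02 0.03; 0.0379 -0.1928 0.0246 0.038; 0.0379 -0.1928 0.0246 0.038
0.005 -0.039 0.005 0.008; 0.013 -0.097 0.012 0.02; 0.022 -0.156 0.02 0.031; 0.0269 -0.1946 0.0246 0.039; 0.0269 -0.1946 0.0246 0.039
0.003 -0.039 0.005 0.008; 0.008 -0.098 0.012 0.019; 0.012 -0.157 0.02 0.03; 0.0155 -0.1959 0.0247 0.038; 0.0155 -0.1959 0.0247 0.038
  -> [ 533.7 -285.1  100. ] 171.9
-0 -0 0.03 0; -0 -0 0.076 0; -0 -0 0.122 0; -0 -0 0.152 0; -0 -0 0.152 0
  -> [ 533.7 -285.1   24. ] 171.9
```

View pics/c3.png

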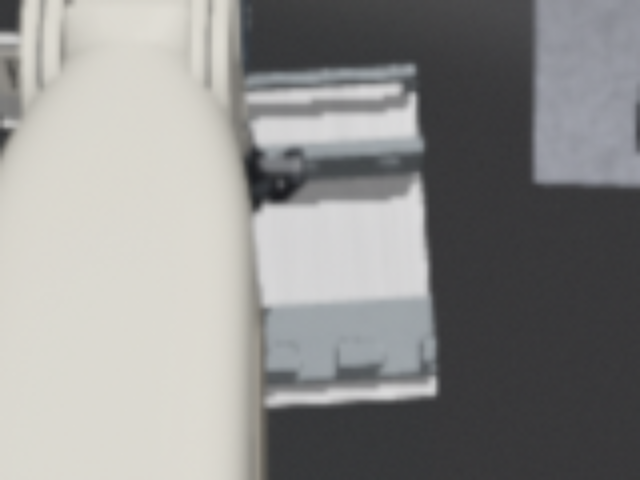

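The arm covers hole 2 in this view, so I'll check that column numerically later.

Call:
{"fn": "apply_moves", "kwargs": {
  "increments": "0.01 -0.038 0.005 0.008; 0.025 -0.095 0.012 0.02; 0.039 -0.152 0.02 0.031; 0.049 -0.19 0.025 0.039; 0.049 -0.19 0.025 0.039"
}}

```text
time_s: 10.48
position: [579.6, 2.9, 133.3]
eef_rot: [-0.002, -0.014, 1.0, -0.0]
wrist_force: [0.5, -1.2, -0.0]
finger_gap: 0.452
grip_force: 0.0
```

Call:
{"fn": "apply_moves", "kwargs": {
  "increments": "0.008 -0.039 0.005 0.008; 0.019 -0.096 0.012 0.019; 0.03 -0.154 0.02 0.03; 0.038 -0.193 0.025 0.038; 0.038 -0.193 0.025 0.038"
}}

```text
time_s: 10.9
position: [564.1, -93.6, 121.3]
eef_rot: [-0.001, 0.015, 1.0, 0.0]
wrist_force: [0.2, -0.0, -0.2]
finger_gap: 0.451
grip_force: 0.0
```

Call:
{"fn": "apply_moves", "kwargs": {
  "increments": "0.005 -0.039 0.005 0.008; 0.013 -0.097 0.012 0.02; 0.022 -0.156 0.02 0.031; 0.027 -0.195 0.025 0.039; 0.027 -0.195 0.025 0.039"
}}

```text
time_s: 11.32
position: [548.4, -190.4, 109.0]
eef_rot: [-0.001, 0.044, 0.999, 0.0]
wrist_force: [0.3, 0.1, 0.4]
finger_gap: 0.449
grip_force: 0.0
```

Call:
{"fn": "apply_moves", "kwargs": {
  "increments": "0.003 -0.039 0.005 0.008; 0.008 -0.098 0.012 0.019; 0.012 -0.157 0.02 0.03; 0.016 -0.196 0.025 0.038; 0.016 -0.196 0.025 0.038"
}}

```text
time_s: 11.73
position: [532.5, -287.1, 96.7]
eef_rot: [-0.001, 0.072, 0.997, 0.0]
wrist_force: [0.7, 0.6, -0.1]
finger_gap: 0.445
grip_force: 0.0
```

```bash
python3 - <<'E'
from h import *
eyes.capture("scene"); p=eyes.capture("scene"); w=cloud(p); print(telemetry.observe()["time_s"],pose())
print([(c[0],c[2]) for c in columns(p)])
# loaded col: points near hole2 line in holder frame
a=np.radians(HY); d=w[...,:2]-H; X=d@[np.cos(a),np.sin(a)]; Y=d@[-np.sin(a),np.cos(a)]; Z=w[...,2]
m=(abs(Y-65)<16)&(Z>36)&(Z<56)&(X>-140)&(X<125)
for lo in range(-140,125,15):
    k=m&(X>=lo)&(X<lo+15)
    if k.sum(): print(lo,k.sum(),np.round([np.median(Y[k]),np.median(Z[k])],1))
plan([(533.7,-285.1,24,171.9)],start=pose())
E
```

```text
11.8333 (array([ 532.79733259, -284.49934248,   97.28987919]), np.float64(171.89423049200778))
[(array([ 568.1, -387.2]), -8.5), (array([ 533.6, -287.3]), -8.0)]
-95 19 [65.9 48.8]
-80 22 [68.5 47.9]
-65 18 [67. 46.]
-50 16 [65.9 46.1]
-35 16 [67.7 46. ]
-20 18 [67.  45.7]
-5 19 [68.1 46.4]
10 16 [68.4 45.3]
25 17 [67.6 44.7]
40 3 [69.7 43.7]
55 9 [53.7 46.2]
70 33 [69.7 44.2]
85 25 [67.7 45.9]
100 20 [67.5 45. ]
-0 -0 0.029 -0; -0.001 -0 0.073 -0; -0.002 -0.001 0.117 -0; -0.002 -0.0009 0.1466 -0; -0.002 -0.0009 0.1466 -0
  -> [ 533.7 -285.1   24. ] 171.9
```

Call:
{"fn": "apply_moves", "kwargs": {
  "increments": "0 0 0.029 0; -0.001 0 0.073 0; -0.002 -0.001 0.117 0; -0.002 -0.001 0.147 0; -0.002 -0.001 0.147 0"
}}

```text
time_s: 12.25
position: [533.4, -283.4, 22.2]
eef_rot: [-0.002, 0.07, 0.998, 0.001]
wrist_force: [-0.1, -0.0, -0.3]
finger_gap: 0.451
grip_force: 0.0
```

Call:
{"fn": "apply_moves", "kwargs": {
  "increments": "0 0 0 0; 0 0 0 0; 0 0 0 0; 0 0 0 0; 0 0 0 0",
  "hand": 0
}}

```text
time_s: 12.67
position: [534.4, -285.6, 25.9]
eef_rot: [0.001, 0.07, 0.998, 0.0]
wrist_force: [1.0, 4.0, 6.6]
finger_gap: 0.12
grip_force: 59.3
```

Call:
{"fn": "apply_moves", "kwargs": {
  "increments": "0 0 0 0; 0 0 0 0; 0 0 0 0; 0 0 -0.01 0; 0 0 -0.02 0"
}}

```text
time_s: 13.08
position: [533.6, -286.0, 35.1]
eef_rot: [-0.0, 0.071, 0.997, -0.0]
wrist_force: [-0.3, -0.6, -2.1]
finger_gap: 0.121
grip_force: 58.7
```

Call:
{"fn": "apply_moves", "kwargs": {
  "increments": "0 0 -0.03 0; 0 0 -0.08 0; 0 0 -0.14 0; 0 0 -0.18 0; 0 0 -0.18 0"
}}

```text
time_s: 13.5
position: [535.3, -287.3, 129.8]
eef_rot: [0.003, 0.071, 0.997, -0.002]
wrist_force: [0.4, -1.0, 0.0]
finger_gap: 0.117
grip_force: 58.7
```

```bash
python3 - <<'E'
from h import *
eyes.capture("scene"); p=eyes.capture("scene"); print(telemetry.observe()["time_s"],pose()); print([(c[0],c[2]) for c in columns(p)]); ins(0)
E
```

```text
13.6 (array([ 533.93684153, -286.29773679,  125.5302688 ]), np.float64(171.8879266261449))
[(array([ 543.3, -383.7]), -7.3)]
0.005 0.042 0 -0.01; 0.012 0.106 0 -0.026; 0.018 0.169 0 -0.041; 0.023 0.2114 0.0004 -0.051; 0.023 0.2114 0.0004 -0.051
0.001 0.043 0 -0.01; 0.003 0.106 0 -0.026; 0.005 0.17 0 -0.041; 0.0068 0.2126 0.0003 -0.051; 0.0068 0.2126 0.0003 -0.051
-0.002 0.042 0 -0.01; -0.005 0.106 0 -0.026; -0.008 0.17 0 -0.042; -0.0094 0.2125 0.0004 -0.052; -0.0094 0.2125 0.0004 -0.052
  -> [544.5  32.6 125. ] 185.1
-0 -0 0.026 0; -0 -0 0.064 0; -0 -0 0.102 0; -0 -0 0.128 0; -0 -0 0.128 0
  -> [544.5  32.6  61. ] 185.1
```

Call:
{"fn": "apply_moves", "kwargs": {
  "increments": "0.005 0.042 0 -0.01; 0.012 0.106 0 -0.026; 0.018 0.169 0 -0.041; 0.023 0.211 0 -0.051; 0.023 0.211 0 -0.051"
}}

```text
time_s: 14.02
position: [536.1, -176.0, 123.4]
eef_rot: [-0.002, 0.03, 1.0, 0.001]
wrist_force: [0.0, 0.0, -2.1]
finger_gap: 0.122
grip_force: 58.9
```

Call:
{"fn": "apply_moves", "kwargs": {
  "increments": "0.001 0.043 0 -0.01; 0.003 0.106 0 -0.026; 0.005 0.17 0 -0.041; 0.007 0.213 0 -0.051; 0.007 0.213 0 -0.051"
}}

```text
time_s: 14.43
position: [539.7, -70.1, 123.5]
eef_rot: [-0.001, -0.008, 1.0, 0.001]
wrist_force: [1.1, -0.4, -1.8]
finger_gap: 0.121
grip_force: 59.0
```

Call:
{"fn": "apply_moves", "kwargs": {
  "increments": "-0.002 0.042 0 -0.01; -0.005 0.106 0 -0.026; -0.008 0.17 0 -0.042; -0.009 0.213 0 -0.052; -0.009 0.213 0 -0.052"
}}

```text
time_s: 14.85
position: [543.3, 35.9, 123.6]
eef_rot: [-0.001, -0.047, 0.999, 0.001]
wrist_force: [0.1, -0.4, -2.1]
finger_gap: 0.12
grip_force: 59.1
```

```bash
cat >> h.py <<'E'
def held(p,y):
    w=cloud(p); a=np.radians(HY); d=w[...,:2]-H; X=d@[np.cos(a),np.sin(a)]; Y=d@[-np.sin(a),np.cos(a)]; Z=w[...,2]
    k=(abs(Y-y)<30)&(abs(X+50)<130)&(Z>85)&(Z<122); k&=(X<-80)|(X>-20)
    l=cv2.fitLine(np.stack([X[k],Y[k],Z[k]],1).astype(np.float32),cv2.DIST_L1,0,.01,.01).ravel()
    print("held",k.sum(),l.round(3),X[k].min().round(1),X[k].max().round(1))
E
python3 - <<'E'
from h import *
eyes.capture("scene"); p=eyes.capture("scene"); print(telemetry.observe()["time_s"],pose()); held(p,0); ins(0)
E
```

```text
14.95 (array([543.59550954,  33.2738604 , 123.78057465]), np.float64(185.19797853700206))
held 175 [ 1.00000e+00  5.00000e-03 -5.00000e-03 -4.95310e+01  4.00100e+00
  1.10991e+02] -153.0 49.5
-0 -0 -0 0; -0.001 -0.001 -0.001 0; -0.001 -0.001 -0.002 0.001; -0.0017 -0.0016 -0.0024 0.001; -0.0017 -0.0016 -0.0024 0.001
  -> [544.5  32.6 125. ] 185.1
0 0 0.026 0; 0 0 0.064 0; 0 0 0.102 0; 0 0 0.128 0; 0 0 0.128 0
  -> [544.5  32.6  61. ] 185.1
```

Call:
{"fn": "apply_moves", "kwargs": {
  "increments": "-0.001 -0.001 0.02 0; -0.002 -0.001 0.06 0; -0.002 -0.001 0.1 0; -0.002 -0.001 0.125 0; -0.002 -0.001 0.125 0"
}}

```text
time_s: 15.37
position: [543.2, 31.4, 58.8]
eef_rot: [-0.003, -0.044, 0.999, 0.0]
wrist_force: [-0.2, 0.1, -3.0]
finger_gap: 0.119
grip_force: 59.1
```

Call:
{"fn": "apply_moves", "kwargs": {
  "increments": "-0.004 0 0 0; -0.012 0 0 0; -0.024 0 0 0; -0.036 0 0 0; -0.04 0 0 0"
}}

```text
time_s: 15.78
position: [566.6, 34.4, 63.0]
eef_rot: [0.001, -0.045, 0.999, -0.0]
wrist_force: [0.9, 0.8, -1.4]
finger_gap: 0.124
grip_force: 59.1
```

Call:
{"fn": "apply_moves", "kwargs": {
  "increments": "-0.012 0 0 0; -0.026 0 0 0; -0.04 0 0 0; -0.05 0 0 0; -0.05 0 0 0"
}}

```text
time_s: 16.2
position: [591.0, 36.9, 62.2]
eef_rot: [0.0, -0.045, 0.999, -0.0]
wrist_force: [0.2, 0.4, -1.1]
finger_gap: 0.121
grip_force: 59.1
```

Call:
{"fn": "apply_moves", "kwargs": {
  "increments": "-0.01 0 0 0; -0.022 0 0 0; -0.026 0 0.003 0; -0.026 0 0.008 0; -0.026 0 0.008 0"
}}

```text
time_s: 16.62
position: [603.2, 37.9, 58.1]
eef_rot: [0.0, -0.045, 0.999, -0.0]
wrist_force: [1.5, 0.2, -0.4]
finger_gap: 0.119
grip_force: 59.3
```

Call:
{"fn": "apply_moves", "kwargs": {
  "increments": "0 0 0 0; 0 0 0 0; 0 0 0 0; 0 0 0 0; 0 0 0 0",
  "hand": 0.45
}}

```text
time_s: 17.03
position: [602.6, 37.9, 58.4]
eef_rot: [0.0, -0.045, 0.999, -0.0]
wrist_force: [0.1, -0.3, -0.5]
finger_gap: 0.451
grip_force: 0.0
```

Call:
{"fn": "apply_moves", "kwargs": {
  "increments": "0 0 -0.03 0; 0 0 -0.08 0; 0 0 -0.13 0; 0 0 -0.15 0; 0 0 -0.15 0"
}}

```text
time_s: 17.45
position: [603.9, 37.9, 135.9]
eef_rot: [0.002, -0.045, 0.999, -0.0]
wrist_force: [0.0, -0.8, -0.7]
finger_gap: 0.446
grip_force: 0.0
```

```bash
cat >> h.py <<'E'
def loaded(p,y):
    w=cloud(p); a=np.radians(HY); d=w[...,:2]-H; X=d@[np.cos(a),np.sin(a)]; Y=d@[-np.sin(a),np.cos(a)]; Z=w[...,2]
    m=(abs(Y-y)<14)&(Z>36)&(Z<56)
    print("loaded",y,[(lo,int(k.sum()),round(float(np.median(Y[k])),1),round(float(np.median(Z[k])),1)) for lo in range(-125,125,10) for k in [m&(X>=lo)&(X<lo+10)] if k.sum()])
E
python3 - <<'E'
from h import *
eyes.capture("top"); p=eyes.capture("top"); print(telemetry.observe()["time_s"],pose()); cs=columns(p); [print(c) for c in cs]
c=[c for c in cs if c[0][1]<-330][0]
plan([(*(c[0]+[-.5,-.8]),100,180+c[2]),(*(c[0]+[-.5,-.8]),24,180+c[2])],start=pose())
E
```

```text
17.55 (array([602.55314327,  37.94396488, 132.71775676]), np.float64(185.14039029415244))
(array([ 543.5, -381.8]), array([ 23. , 206.5]), -7.5, [432, 171, 14, 64, 392])
0.01 -0.041 0.003 0.007; 0.024 -0.103 0.008 0.018; 0.039 -0.165 0.013 0.03; 0.0485 -0.2068 0.0164 0.037; 0.0485 -0.2068 0.0164 0.037
0.007 -0.042 0.003 0.007; 0.018 -0.105 0.008 0.018; 0.03 -0.167 0.013 0.03; 0.037 -0.2091 0.0163 0.037; 0.037 -0.2091 0.0163 0.037
0.005 -0.042 0.003 0.007; 0.013 -0.105 0.008 0.018; 0.02 -0.169 0.013 0.03; 0.0253 -0.2109 0.0164 0.037; 0.0253 -0.2109 0.0164 0.037
0.003 -0.042 0.003 0.007; 0.007 -0.106 0.008 0.018; 0.011 -0.17 0.013 0.029; 0.0135 -0.2119 0.0163 0.036; 0.0135 -0.2119 0.0163 0.036
  -> [ 543.  -382.6  100. ] 172.5
0 0 0.03 0; 0 0 0.076 0; 0 0 0.122 0; 0 0 0.152 0; 0 0 0.152 0
  -> [ 543.  -382.6   24. ] 172.5
```

Call:
{"fn": "apply_moves", "kwargs": {
  "increments": "0.01 -0.041 0.003 0.007; 0.024 -0.103 0.008 0.018; 0.039 -0.165 0.013 0.03; 0.049 -0.207 0.016 0.037; 0.049 -0.207 0.016 0.037"
}}

```text
time_s: 17.97
position: [586.3, -70.6, 123.0]
eef_rot: [-0.002, -0.015, 1.0, -0.0]
wrist_force: [0.1, 0.8, 1.4]
finger_gap: 0.453
grip_force: 0.0
```

Call:
{"fn": "apply_moves", "kwargs": {
  "increments": "0.007 -0.042 0.003 0.007; 0.018 -0.105 0.008 0.018; 0.03 -0.167 0.013 0.03; 0.037 -0.209 0.016 0.037; 0.037 -0.209 0.016 0.037"
}}

```text
time_s: 18.38
position: [571.7, -175.2, 115.2]
eef_rot: [-0.001, 0.013, 1.0, 0.0]
wrist_force: [-1.7, 0.1, 1.3]
finger_gap: 0.45
grip_force: 0.0
```

Call:
{"fn": "apply_moves", "kwargs": {
  "increments": "0.005 -0.042 0.003 0.007; 0.013 -0.105 0.008 0.018; 0.02 -0.169 0.013 0.03; 0.025 -0.211 0.016 0.037; 0.025 -0.211 0.016 0.037"
}}

```text
time_s: 18.8
position: [557.2, -280.1, 107.4]
eef_rot: [-0.001, 0.04, 0.999, 0.0]
wrist_force: [-1.4, -0.6, -1.0]
finger_gap: 0.448
grip_force: 0.0
```

Call:
{"fn": "apply_moves", "kwargs": {
  "increments": "0.003 -0.042 0.003 0.007; 0.007 -0.106 0.008 0.018; 0.011 -0.17 0.013 0.029; 0.014 -0.212 0.016 0.036; 0.014 -0.212 0.016 0.036"
}}

```text
time_s: 19.22
position: [542.3, -384.9, 99.4]
eef_rot: [-0.001, 0.067, 0.998, 0.0]
wrist_force: [0.6, 1.2, -0.1]
finger_gap: 0.442
grip_force: 0.0
```

```bash
python3 - <<'E'
from h import *
eyes.capture("scene"); p=eyes.capture("scene"); print(telemetry.observe()["time_s"],pose()); print([(c[0],c[2]) for c in columns(p)]); loaded(p,0); loaded(p,65)
p=eyes.capture("top"); print([(c[0],c[2]) for c in columns(p)]);loaded(p,0); loaded(p,65)
plan([(543,-382.6,24,172.5)],start=pose())
E
```

```text
19.3167 (array([ 542.75233151, -381.80151475,   99.95612461]), np.float64(172.4972321727988))
[(array([ 544.2, -383.8]), -8.1)]
loaded 0 [(-95, 7, 1.0, 49.5), (-85, 15, 1.6, 47.5), (-75, 13, 4.1, 47.6), (-65, 12, 2.6, 45.6), (-55, 11, 1.7, 45.9), (-45, 10, 2.9, 44.5), (-35, 11, 2.0, 45.9), (-25, 10, 2.8, 45.8), (-15, 9, 4.3, 46.2), (-5, 13, 1.1, 44.4), (5, 10, 1.5, 45.4), (15, 9, 1.9, 45.6), (25, 9, 1.2, 44.7), (35, 6, 3.2, 46.4), (55, 1, -12.4, 40.3), (65, 21, 1.2, 45.0), (75, 10, 4.5, 46.2), (85, 13, 3.9, 46.7), (95, 18, 4.2, 45.7), (105, 10, -1.1, 40.3)]
loaded 65 [(-95, 10, 67.0, 48.0), (-85, 11, 69.4, 46.7), (-75, 16, 67.9, 48.5), (-65, 11, 66.8, 45.4), (-55, 15, 68.2, 43.6), (-45, 9, 66.9, 46.9), (-35, 10, 66.0, 46.6), (-25, 11, 66.7, 46.0), (-15, 14, 67.2, 46.0), (-5, 10, 66.7, 44.9), (5, 13, 66.3, 44.9), (15, 11, 66.3, 46.8), (25, 11, 67.7, 44.9), (35, 8, 67.1, 43.0), (45, 1, 71.9, 45.5), (55, 1, 55.3, 44.1), (65, 23, 62.4, 45.5), (75, 11, 67.3, 44.8), (85, 17, 67.5, 46.4), (95, 15, 67.7, 46.7), (105, 13, 62.9, 42.4)]
[]
loaded 0 [(-115, 2, -3.1, 36.2), (-105, 7, 4.1, 37.3), 
[... 401 characters left out ...]
95, 16, -1.3, 45.3), (115, 2, -4.4, 53.3)]
loaded 65 [(-105, 1, 69.4, 36.2), (-95, 18, 63.1, 47.8), (-85, 21, 61.4, 48.1), (-75, 20, 63.7, 47.7), (-65, 18, 65.0, 44.1), (-55, 12, 64.3, 46.4), (-45, 12, 63.9, 48.1), (-35, 13, 62.1, 46.4), (-25, 12, 64.4, 45.3), (-15, 13, 61.3, 46.4), (-5, 17, 63.6, 45.5), (5, 12, 63.4, 44.7), (15, 13, 65.8, 46.0), (25, 12, 63.8, 45.5), (35, 12, 63.4, 45.7), (45, 12, 62.9, 44.6), (55, 14, 62.5, 42.4), (75, 10, 64.3, 47.9), (85, 15, 65.5, 44.9), (95, 20, 62.1, 45.6), (105, 2, 66.6, 45.8), (115, 2, 62.3, 47.3)]
-0 -0.001 0.031 0; -0 -0.001 0.076 0; -0 -0.002 0.122 0.001; -0.0005 -0.0028 0.1528 0.001; -0.0005 -0.0028 0.1528 0.001
  -> [ 543.  -382.6   24. ] 172.5
```

Both columns sit in their holes, with middles at about +5. Now the third.

Call:
{"fn": "apply_moves", "kwargs": {
  "increments": "0 0 0.03 0; 0 0 0.076 0; 0 0 0.122 0; 0 -0.001 0.152 0; 0 -0.001 0.152 0"
}}

```text
time_s: 19.78
position: [542.3, -380.4, 22.3]
eef_rot: [-0.002, 0.064, 0.998, 0.002]
wrist_force: [-0.3, -0.6, -0.2]
finger_gap: 0.45
grip_force: 0.0
```

Call:
{"fn": "apply_moves", "kwargs": {
  "increments": "0 0 0 0; 0 0 0 0; 0 0 0 0; 0 0 0 0; 0 0 0 0",
  "hand": 0
}}

```text
time_s: 20.2
position: [543.4, -383.0, 26.6]
eef_rot: [0.001, 0.065, 0.998, -0.0]
wrist_force: [0.6, 3.3, 7.3]
finger_gap: 0.115
grip_force: 59.3
```

Call:
{"fn": "apply_moves", "kwargs": {
  "increments": "0 0 0 0; 0 0 0 0; 0 0 0 0; 0 0 -0.01 0; 0 0 -0.02 0"
}}

```text
time_s: 20.62
position: [542.6, -383.3, 35.6]
eef_rot: [-0.0, 0.065, 0.998, -0.0]
wrist_force: [1.2, 0.7, -1.9]
finger_gap: 0.124
grip_force: 58.8
```

Call:
{"fn": "apply_moves", "kwargs": {
  "increments": "0 0 -0.03 0; 0 0 -0.08 0; 0 0 -0.14 0; 0 0 -0.18 0; 0 0 -0.18 0"
}}

```text
time_s: 21.03
position: [544.1, -384.8, 130.7]
eef_rot: [0.003, 0.065, 0.998, -0.003]
wrist_force: [0.7, 1.0, -0.7]
finger_gap: 0.12
grip_force: 58.7
```

```bash
python3 - <<'E'
from h import *
eyes.capture("scene"); p=eyes.capture("scene"); print(telemetry.observe()["time_s"],pose()); ins(-65)
E
```

```text
21.1333 (array([ 542.85786274, -383.62644379,  126.08831954]), np.float64(172.49205251095))
0.005 0.047 0 -0.01; 0.013 0.116 0 -0.024; 0.021 0.186 0.001 -0.039; 0.0257 0.2329 0.0007 -0.049; 0.0257 0.2329 0.0007 -0.049
0.002 0.047 0 -0.01; 0.004 0.117 0 -0.024; 0.007 0.187 0.001 -0.039; 0.0085 0.2342 0.0007 -0.049; 0.0085 0.2342 0.0007 -0.049
-0.002 0.047 0 -0.01; -0.004 0.117 0 -0.024; -0.007 0.187 0.001 -0.039; -0.0086 0.2342 0.0008 -0.049; -0.0086 0.2342 0.0008 -0.049
  -> [550.3 -32.2 125. ] 185.1
-0 0 0.026 0; -0 0 0.064 0; -0 0 0.102 0; -0 0 0.128 0; -0 0 0.128 0
  -> [550.3 -32.2  61. ] 185.1
```

Call:
{"fn": "apply_moves", "kwargs": {
  "increments": "0.005 0.047 0 -0.01; 0.013 0.116 0 -0.024; 0.021 0.186 0 -0.039; 0.026 0.233 0 -0.049; 0.026 0.233 0 -0.049"
}}

```text
time_s: 21.55
position: [544.1, -261.4, 123.9]
eef_rot: [-0.002, 0.027, 1.0, 0.002]
wrist_force: [-0.0, 0.2, -1.5]
finger_gap: 0.123
grip_force: 58.9
```

Call:
{"fn": "apply_moves", "kwargs": {
  "increments": "0.002 0.047 0 -0.01; 0.004 0.117 0 -0.024; 0.007 0.187 0 -0.039; 0.009 0.234 0 -0.049; 0.009 0.234 0 -0.049"
}}

```text
time_s: 21.97
position: [546.3, -145.2, 124.1]
eef_rot: [-0.001, -0.01, 1.0, 0.001]
wrist_force: [0.3, -0.2, -1.4]
finger_gap: 0.116
grip_force: 59.0
```

Call:
{"fn": "apply_moves", "kwargs": {
  "increments": "-0.002 0.047 0 -0.01; -0.004 0.117 0 -0.024; -0.007 0.187 0 -0.039; -0.009 0.234 0 -0.049; -0.009 0.234 0 -0.049"
}}

```text
time_s: 22.38
position: [549.2, -28.8, 124.2]
eef_rot: [-0.001, -0.047, 0.999, 0.001]
wrist_force: [0.0, -1.0, -1.1]
finger_gap: 0.118
grip_force: 59.1
```

```bash
python3 - <<'E'
from h import *
eyes.capture("scene"); p=eyes.capture("scene"); print(telemetry.observe()["time_s"],pose()); held(p,-65); ins(-65)
E
```

```text
22.4833 (array([549.67476766, -31.68213353, 124.35889563]), np.float64(185.20456901558202))
held 166 [ 1.00000e+00  4.00000e-03  2.00000e-03 -4.38110e+01 -6.11370e+01
  1.10134e+02] -150.5 52.8
-0 -0 -0 0; -0.001 -0.001 -0.001 0; -0.001 -0.001 -0.001 0.001; -0.0011 -0.0011 -0.0013 0.001; -0.0011 -0.0011 -0.0013 0.001
  -> [550.3 -32.2 125. ] 185.1
-0 -0 0.026 0; -0 -0 0.064 0; -0 -0 0.102 0; -0 -0 0.128 0; -0 -0 0.128 0
  -> [550.3 -32.2  61. ] 185.1
```

Call:
{"fn": "apply_moves", "kwargs": {
  "increments": "-0.001 -0.001 0.02 0; -0.001 -0.001 0.06 0; -0.001 -0.001 0.1 0; -0.001 -0.001 0.126 0; -0.001 -0.001 0.126 0"
}}

```text
time_s: 22.9
position: [549.2, -33.6, 59.1]
eef_rot: [-0.002, -0.044, 0.999, 0.0]
wrist_force: [0.1, -0.9, -2.3]
finger_gap: 0.121
grip_force: 59.2
```

Call:
{"fn": "apply_moves", "kwargs": {
  "increments": "-0.004 0 0 0; -0.012 0 0 0; -0.024 0 0 0; -0.036 0 0 0; -0.04 0 0 0"
}}

```text
time_s: 23.32
position: [571.9, -30.7, 62.9]
eef_rot: [0.001, -0.045, 0.999, -0.0]
wrist_force: [0.7, -0.2, -2.4]
finger_gap: 0.121
grip_force: 59.2
```

Call:
{"fn": "apply_moves", "kwargs": {
  "increments": "-0.012 0 0 0; -0.026 0 0 0; -0.04 0 0 0; -0.05 0 0 0; -0.05 0 0 0"
}}

```text
time_s: 23.73
position: [596.5, -28.3, 62.2]
eef_rot: [0.0, -0.045, 0.999, -0.0]
wrist_force: [-0.4, 0.3, -2.5]
finger_gap: 0.114
grip_force: 59.2
```

Call:
{"fn": "apply_moves", "kwargs": {
  "increments": "-0.01 0 0 0; -0.022 0 0 0; -0.026 0 0.003 0; -0.026 0 0.008 0; -0.026 0 0.008 0"
}}

```text
time_s: 24.15
position: [609.0, -27.2, 58.7]
eef_rot: [0.001, -0.045, 0.999, -0.0]
wrist_force: [1.1, 0.2, 2.3]
finger_gap: 0.117
grip_force: 59.6
```

Call:
{"fn": "apply_moves", "kwargs": {
  "increments": "0 0 0 0; 0 0 0 0; 0 0 0 0; 0 0 0 0; 0 0 0 0",
  "hand": 0.45
}}

```text
time_s: 24.57
position: [608.1, -27.2, 58.2]
eef_rot: [-0.0, -0.045, 0.999, 0.0]
wrist_force: [-0.3, 0.0, -1.1]
finger_gap: 0.447
grip_force: 0.0
```

Call:
{"fn": "apply_moves", "kwargs": {
  "increments": "0 0 -0.03 0; 0 0 -0.1 0; 0 0 -0.17 0; 0 0 -0.24 0; 0 0 -0.24 0"
}}

```text
time_s: 24.98
position: [610.5, -27.6, 185.3]
eef_rot: [0.005, -0.045, 0.999, -0.001]
wrist_force: [0.5, 0.3, 1.1]
finger_gap: 0.452
grip_force: 0.0
```

```bash
python3 - <<'E'
from h import *
eyes.capture("scene"); print(telemetry.observe()["time_s"])
for n in("scene","top"):
    p=eyes.capture(n); w=cloud(p); im=p["img"].astype(int); blue=(im[...,0]>im[...,2]+50)
    for z0,z1,x0,x1 in((150,190,520,600),(100,125,430,515)):
        q=w[blue&tallmask(w,x0,x1,330,450,z0,z1)]; t=q[q[:,2]>np.median(q[:,2])-6]; print(n,"cap",len(q),rect(t),cv2.minEnclosingCircle(t[:,:2].astype(np.float32)))
    q=w[tallmask(w,380,650,310,460,15,32)]; print("tray",len(q),rect(q))
    for y in(-65,0,65): loaded(p,y)
    f0=(w[...,2]<12)&tallmask(w,600,720,-60,130,-5,12)
print(pose())
plan([(554,391,230,185)],start=pose())
E
```

```text
25.0333
scene cap 177 (array([557.2, 392. ]), array([33.8, 33.6]), 74.8) ((556.6273193359375, 392.5129089355469), 18.027814865112305)
scene cap 162 (array([464.2, 384.5]), array([42.3, 39.1]), 16.8) ((463.88330078125, 383.217041015625), 22.47281837463379)
tray 534 (array([507.5, 391.6]), array([205.7, 101.9]), 4.5)
loaded -65 [(-95, 5, -62.2, 50.2), (-85, 15, -61.3, 46.5), (-75, 14, -59.5, 48.6), (-65, 15, -62.6, 45.2), (-55, 12, -64.9, 42.1), (-45, 10, -64.3, 45.1), (-35, 9, -62.6, 44.5), (-25, 9, -63.5, 44.5), (-15, 10, -63.1, 46.9), (-5, 12, -63.9, 45.0), (5, 10, -62.5, 44.9), (15, 11, -63.7, 45.2), (25, 8, -62.3, 44.9), (35, 3, -62.7, 46.5), (55, 1, -78.4, 40.5), (65, 17, -65.3, 44.1), (75, 7, -62.0, 45.8), (85, 16, -61.1, 47.3), (95, 12, -60.2, 45.9), (105, 15, -63.2, 44.0)]
loaded 0 [(-95, 9, -0.1, 49.0), (-85, 11, 4.1, 45.6), (-75, 14, 3.4, 46.2), (-65, 14, 2.1, 45.7), (-55, 11, 2.0, 44.3), (-45, 10, 3.4, 47.2), (-35, 9, 2.5, 45.7), (-25, 13, 2.8, 45.1), (-15, 8, 2.9, 43.7), (-5, 16, 2.0, 44.9), (5, 8, 2.1, 46.3), (15, 10, 1.6, 45.4), (25, 9, 2.0, 45.5), (35, 4, 0.4, 48.5), (5
[... 928 characters left out ...]
 (75, 7, 66.1, 46.9), (85, 17, 65.3, 45.4), (95, 20, 63.7, 43.4), (105, 1, 64.9, 46.5), (115, 1, 57.7, 46.3)]
(array([608.03472777, -27.17383978, 178.08745143]), np.float64(185.1389533526212))
0.002 0.042 -0.005 0; 0.004 0.105 -0.013 0; 0.007 0.169 -0.021 0; 0.0082 0.2107 -0.026 0; 0.0082 0.2107 -0.026 0
0.002 0.042 -0.005 0; 0.004 0.105 -0.013 0; 0.007 0.169 -0.021 0.001; 0.0082 0.2107 -0.0259 0.001; 0.0082 0.2107 -0.0259 0.001
0.002 0.042 -0.005 0; 0.004 0.105 -0.013 0; 0.007 0.168 -0.021 0; 0.0085 0.2106 -0.026 0; 0.0085 0.2106 -0.026 0
0.002 0.042 -0.005 0; 0.004 0.105 -0.013 0; 0.007 0.168 -0.021 0.001; 0.0085 0.2106 -0.0259 0.001; 0.0085 0.2106 -0.0259 0.001
  -> [554. 391. 230.] 185.0
```

All three columns are loaded. On to the tall bottle.

Call:
{"fn": "apply_moves", "kwargs": {
  "increments": "0.002 0.042 -0.005 0; 0.004 0.105 -0.013 0; 0.007 0.169 -0.021 0; 0.008 0.211 -0.026 0; 0.008 0.211 -0.026 0",
  "hand": 0.8
}}

```text
time_s: 25.55
position: [593.5, 81.0, 190.0]
eef_rot: [-0.001, -0.046, 0.999, 0.001]
wrist_force: [0.4, -1.0, 0.3]
finger_gap: 0.798
grip_force: 0.0
```

Call:
{"fn": "apply_moves", "kwargs": {
  "increments": "0.002 0.042 -0.005 0; 0.004 0.105 -0.013 0; 0.007 0.169 -0.021 0; 0.008 0.211 -0.026 0; 0.008 0.211 -0.026 0"
}}

```text
time_s: 25.97
position: [580.4, 185.1, 203.0]
eef_rot: [-0.001, -0.046, 0.999, 0.0]
wrist_force: [0.1, -0.9, 0.3]
finger_gap: 0.796
grip_force: 0.0
```

Call:
{"fn": "apply_moves", "kwargs": {
  "increments": "0.002 0.042 -0.005 0; 0.004 0.105 -0.013 0; 0.007 0.168 -0.021 0; 0.009 0.211 -0.026 0; 0.009 0.211 -0.026 0"
}}

```text
time_s: 26.38
position: [566.8, 289.4, 216.0]
eef_rot: [-0.001, -0.046, 0.999, 0.0]
wrist_force: [-0.4, -0.6, 0.2]
finger_gap: 0.8
grip_force: 0.0
```

Call:
{"fn": "apply_moves", "kwargs": {
  "increments": "0.002 0.042 -0.005 0; 0.004 0.105 -0.013 0; 0.007 0.168 -0.021 0; 0.009 0.211 -0.026 0; 0.009 0.211 -0.026 0"
}}

```text
time_s: 26.8
position: [553.1, 393.7, 228.8]
eef_rot: [-0.001, -0.046, 0.999, -0.0]
wrist_force: [0.7, -0.9, -0.6]
finger_gap: 0.799
grip_force: 0.0
```

```bash
python3 - <<'E'
from h import *
eyes.capture("scene");eyes.capture("scene"); print(pose())
plan([(554.5,391.5,160,185)],start=pose())
E
```

```text
(array([553.61325534, 390.88177233, 228.65414274]), np.float64(185.18057268731616))
-0 0 0.027 0; -0.001 0.001 0.069 0.001; -0.002 0.001 0.11 0.002; -0.0019 0.0011 0.1373 0.002; -0.0019 0.0011 0.1373 0.002
  -> [554.5 391.5 160. ] 185.0
```

Call:
{"fn": "apply_moves", "kwargs": {
  "increments": "0 0 0.025 0; -0.001 0.001 0.06 0; -0.002 0.001 0.1 0; -0.002 0.001 0.135 0; -0.002 0.001 0.137 0"
}}

```text
time_s: 27.32
position: [553.7, 389.3, 157.5]
eef_rot: [-0.003, -0.044, 0.999, -0.002]
wrist_force: [0.2, -0.1, -0.5]
finger_gap: 0.796
grip_force: 0.0
```

Call:
{"fn": "apply_moves", "kwargs": {
  "increments": "0 0 0 0; 0 0 0 0; 0 0 0 0; 0 0 0 0; 0 0 0 0",
  "hand": 0,
  "grip_force": 70
}}

```text
time_s: 27.73
position: [555.1, 392.2, 163.3]
eef_rot: [0.001, -0.045, 0.999, 0.0]
wrist_force: [0.3, 1.0, 7.1]
finger_gap: 0.401
grip_force: 70.8
```

Call:
{"fn": "apply_moves", "kwargs": {
  "increments": "0 0 0 0; 0 0 0 0; 0 0 0 0; 0 0 -0.01 0; 0 0 -0.02 0"
}}

```text
time_s: 28.15
position: [554.0, 392.0, 171.7]
eef_rot: [-0.001, -0.045, 0.999, -0.0]
wrist_force: [-0.3, -0.1, -3.3]
finger_gap: 0.399
grip_force: 70.1
```

Call:
{"fn": "apply_moves", "kwargs": {
  "increments": "0 0 -0.03 0; 0 0 -0.06 0; 0 0 -0.09 0; 0 0 -0.12 0; 0 0 -0.13 0"
}}

```text
time_s: 28.57
position: [554.7, 392.4, 239.1]
eef_rot: [0.001, -0.045, 0.999, 0.001]
wrist_force: [-0.2, 0.3, -2.5]
finger_gap: 0.401
grip_force: 70.4
```

```bash
python3 - <<'E'
from h import *
eyes.capture("top");p=eyes.capture("scene"); print(pose(),telemetry.observe()["finger_gap"])
w=cloud(p); q=w[tallmask(w,500,620,340,440,40,120)]; print(rect(q),len(q),q[:,2].min())
plan([(405,60,235,185),"down",(405,60,156,185)],start=pose(),L=110)
E
```

```text
(array([554.62003631, 392.39874714, 237.64619013]), np.float64(185.14663872204363)) 0.4013025116942095
(array([542.4, 399.9]), array([40.8, 82.3]), 86.1) 186 49.162831671107895
0.018 -0.032 0 0; 0.045 -0.079 0.001 0; 0.072 -0.127 0.001 0; 0.0894 -0.1588 0.0013 0; 0.0894 -0.1588 0.0013 0
0.018 -0.032 0 0; 0.045 -0.079 0.001 0; 0.072 -0.127 0.001 0.001; 0.0894 -0.1588 0.0013 0.001; 0.0894 -0.1588 0.0013 0.001
0.018 -0.032 0 0; 0.045 -0.08 0.001 0; 0.071 -0.127 0.001 0; 0.0892 -0.159 0.0013 0; 0.0892 -0.159 0.0013 0
0.018 -0.032 0 0; 0.045 -0.079 0.001 0; 0.071 -0.127 0.001 0.001; 0.0892 -0.1589 0.0014 0.001; 0.0892 -0.1589 0.0014 0.001
  -> [405.  60. 235.] 185.0
down
-0 -0 0.032 -0; -0 -0 0.079 -0; -0 -0 0.126 -0; -0 -0 0.158 -0; -0 -0 0.158 -0
  -> [405.  60. 156.] 185.0
```

Call:
{"fn": "apply_moves", "kwargs": {
  "increments": "0.018 -0.032 0 0; 0.045 -0.079 0 0; 0.072 -0.127 0 0; 0.089 -0.159 0 0; 0.089 -0.159 0 0"
}}

```text
time_s: 29.08
position: [515.5, 306.3, 236.2]
eef_rot: [-0.001, -0.044, 0.999, -0.001]
wrist_force: [1.2, 0.3, -3.2]
finger_gap: 0.397
grip_force: 70.9
```

Call:
{"fn": "apply_moves", "kwargs": {
  "increments": "0.018 -0.032 0 0; 0.045 -0.079 0 0; 0.072 -0.127 0 0; 0.089 -0.159 0 0; 0.089 -0.159 0 0"
}}

```text
time_s: 29.5
position: [478.5, 223.7, 236.3]
eef_rot: [-0.001, -0.044, 0.999, -0.001]
wrist_force: [0.2, 0.1, -2.5]
finger_gap: 0.399
grip_force: 71.3
```

Call:
{"fn": "apply_moves", "kwargs": {
  "increments": "0.018 -0.032 0 0; 0.045 -0.079 0 0; 0.072 -0.127 0 0; 0.089 -0.159 0 0; 0.089 -0.159 0 0"
}}

```text
time_s: 29.92
position: [441.7, 141.0, 236.4]
eef_rot: [-0.001, -0.044, 0.999, -0.0]
wrist_force: [0.9, 1.0, -3.8]
finger_gap: 0.399
grip_force: 71.6
```

Call:
{"fn": "apply_moves", "kwargs": {
  "increments": "0.018 -0.032 0 0; 0.045 -0.079 0 0; 0.072 -0.127 0 0; 0.089 -0.159 0 0; 0.089 -0.159 0 0"
}}

```text
time_s: 30.33
position: [404.9, 58.1, 236.5]
eef_rot: [-0.0, -0.044, 0.999, -0.0]
wrist_force: [1.1, -0.1, -4.0]
finger_gap: 0.397
grip_force: 71.9
```

Call:
{"fn": "apply_moves", "kwargs": {
  "increments": "0 0 0.03 0; 0 0 0.07 0; 0 0 0.11 0; 0 0 0.145 0; 0 0 0.145 0"
}}

```text
time_s: 30.75
position: [404.5, 60.3, 161.3]
eef_rot: [-0.003, -0.045, 0.999, 0.0]
wrist_force: [-0.4, -0.4, -4.9]
finger_gap: 0.4
grip_force: 71.7
```

```bash
python3 - <<'E'
from h import *
eyes.capture("scene");eyes.capture("scene");eyes.capture("scene"); p=eyes.capture("scene"); s=telemetry.observe();print(s["time_s"],pose(),s["wrist_force"])
w=cloud(p); q=w[tallmask(w,350,460,10,110,8,130)]; print(np.percentile(q[:,2],[0,1,5,99]),rect(q))
cv2.imwrite("pics/b1.png",cv2.resize(p["img"][150:330,270:470],None,fx=3,fy=3))
E
```

```text
30.95 (array([406.50139939,  59.82826641, 165.18370396]), np.float64(185.1607586014686)) [ 0.18841302  0.74786206 -4.11219778]
[  9.90613633  11.01254652  16.58319885 128.15820464] (array([413.5,  65.8]), array([45.2, 52.5]), 48.8)
```

View pics/b1.png

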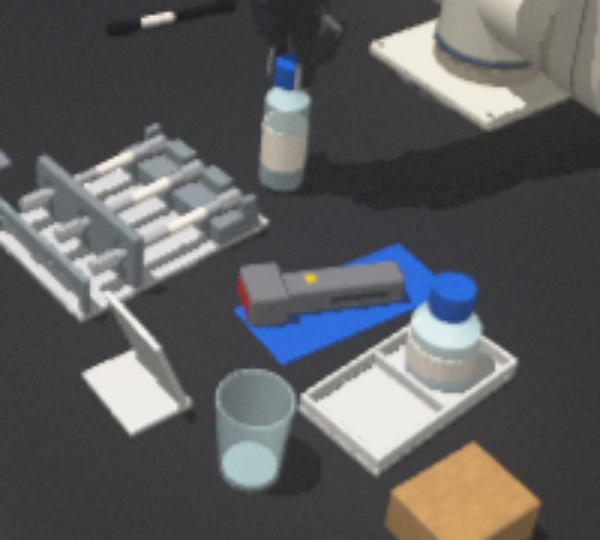

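The bottle hangs upright at crop (283,140) just above the bench, and all three columns show out of the plate. Next I lower it by feel.

Call:
{"fn": "apply_moves", "kwargs": {
  "increments": "0 0 0.002 0; 0 0 0.004 0; 0 0 0.007 0; 0 0 0.01 0; 0 0 0.01 0"
}}

```text
time_s: 31.37
position: [405.5, 59.5, 159.1]
eef_rot: [-0.0, -0.045, 0.999, -0.0]
wrist_force: [0.5, 0.4, -3.4]
finger_gap: 0.4
grip_force: 71.7
```

Call:
{"fn": "apply_moves", "kwargs": {
  "increments": "0 0 0.001 0; 0 0 0.002 0; 0 0 0.003 0; 0 0 0.004 0; 0 0 0.004 0"
}}

```text
time_s: 31.78
position: [406.2, 59.5, 158.3]
eef_rot: [0.001, -0.045, 0.999, -0.0]
wrist_force: [-2.3, 0.3, 9.8]
finger_gap: 0.399
grip_force: 73.4
```

Call:
{"fn": "apply_moves", "kwargs": {
  "increments": "0 0 0 0; 0 0 0 0; 0 0 0 0; 0 0 0 0; 0 0 0 0",
  "hand": 0.8
}}

```text
time_s: 32.2
position: [405.6, 59.5, 157.3]
eef_rot: [-0.0, -0.045, 0.999, -0.0]
wrist_force: [0.4, -0.9, 0.4]
finger_gap: 0.798
grip_force: 0.0
```

Call:
{"fn": "apply_moves", "kwargs": {
  "increments": "0 0 -0.03 0; 0 0 -0.07 0; 0 0 -0.11 0; 0 0 -0.14 0; 0 0 -0.14 0"
}}

```text
time_s: 32.62
position: [406.8, 59.5, 229.8]
eef_rot: [0.002, -0.045, 0.999, -0.0]
wrist_force: [0.4, 0.4, -0.5]
finger_gap: 0.801
grip_force: 0.0
```

```bash
python3 - <<'E'
from h import *
eyes.capture("scene");eyes.capture("scene"); p=eyes.capture("scene");print(pose(),telemetry.observe()["time_s"])
w=cloud(p); q=w[tallmask(w,350,470,0,120,150,180)]; print(rect(q),len(q))
plan([(462.3,382.5,200,185),"down",(462.3,382.5,104,185)],start=pose())
E
```

```text
(array([405.40753879,  59.4999638 , 226.66535726]), np.float64(185.1369622263282)) 32.7667
(array([409.4,  60.2]), array([39. , 33.6]), 53.0) 89
-0.011 0.042 0.004 0; -0.029 0.106 0.009 0; -0.046 0.169 0.014 0.001; -0.0571 0.2111 0.0178 0.001; -0.0571 0.2111 0.0178 0.001
-0.011 0.042 0.004 0; -0.028 0.106 0.009 0; -0.045 0.169 0.014 0; -0.0567 0.2111 0.0178 0; -0.0567 0.2111 0.0178 0
-0.011 0.042 0.004 0; -0.028 0.106 0.009 0; -0.045 0.169 0.014 0.001; -0.0567 0.2112 0.0177 0.001; -0.0567 0.2112 0.0177 0.001
  -> [462.3 382.5 200. ] 185.0
down
-0 -0 0.038 -0; -0 -0 0.096 -0; -0 -0 0.154 -0; -0 -0 0.192 -0; -0 -0 0.192 -0
  -> [462.3 382.5 104. ] 185.0
```

Call:
{"fn": "apply_moves", "kwargs": {
  "increments": "-0.011 0.042 0.004 0; -0.029 0.106 0.009 0; -0.046 0.169 0.014 0; -0.057 0.211 0.018 0; -0.057 0.211 0.018 0"
}}

```text
time_s: 33.18
position: [424.4, 169.9, 216.5]
eef_rot: [-0.001, -0.046, 0.999, 0.0]
wrist_force: [-0.3, 0.2, 0.1]
finger_gap: 0.801
grip_force: 0.0
```

Call:
{"fn": "apply_moves", "kwargs": {
  "increments": "-0.011 0.042 0.004 0; -0.028 0.106 0.009 0; -0.045 0.169 0.014 0; -0.057 0.211 0.018 0; -0.057 0.211 0.018 0"
}}

```text
time_s: 33.6
position: [443.5, 277.3, 207.4]
eef_rot: [-0.001, -0.046, 0.999, -0.0]
wrist_force: [-0.3, -0.4, -0.5]
finger_gap: 0.797
grip_force: 0.0
```

Call:
{"fn": "apply_moves", "kwargs": {
  "increments": "-0.011 0.042 0.004 0; -0.028 0.106 0.009 0; -0.045 0.169 0.014 0; -0.057 0.211 0.018 0; -0.057 0.211 0.018 0"
}}

```text
time_s: 34.02
position: [462.6, 384.6, 198.2]
eef_rot: [-0.001, -0.046, 0.999, -0.0]
wrist_force: [-0.8, -1.6, -0.2]
finger_gap: 0.801
grip_force: 0.0
```

Call:
{"fn": "apply_moves", "kwargs": {
  "increments": "0 0 0.034 0; 0 0 0.08 0; 0 0 0.13 0; 0 0 0.17 0; 0 0 0.17 0"
}}

```text
time_s: 34.43
position: [460.5, 379.9, 110.8]
eef_rot: [-0.003, -0.045, 0.999, -0.002]
wrist_force: [-0.1, 0.1, -0.4]
finger_gap: 0.803
grip_force: 0.0
```

```bash
python3 - <<'E'
from h import *
eyes.capture("scene");eyes.capture("scene"); print(pose())
plan([(462.3,382.5,106,185)],start=pose())
E
```

```text
(array([462.18629403, 381.2961694 , 114.97103315]), np.float64(185.1051772365506))
-0 0 0.004 0; -0 0.001 0.009 0; -0 0.002 0.014 0.001; -0.0004 0.0024 0.0179 0.001; -0.0004 0.0024 0.0179 0.001
  -> [462.3 382.5 106. ] 185.0
```

Call:
{"fn": "apply_moves", "kwargs": {
  "increments": "0 0 0.004 0; 0 0.001 0.009 0; 0 0.001 0.014 0; 0 0.001 0.016 0; 0 0.001 0.016 0"
}}

```text
time_s: 34.95
position: [462.4, 382.9, 107.4]
eef_rot: [0.0, -0.045, 0.999, 0.0]
wrist_force: [-0.3, -1.2, 0.0]
finger_gap: 0.804
grip_force: 0.0
```

Call:
{"fn": "apply_moves", "kwargs": {
  "increments": "0 0 0 0; 0 0 0 0; 0 0 0 0; 0 0 0 0; 0 0 0 0",
  "hand": 0
}}

```text
time_s: 35.37
position: [462.6, 383.1, 107.8]
eef_rot: [0.0, -0.045, 0.999, 0.0]
wrist_force: [-1.5, 0.3, 4.8]
finger_gap: 0.469
grip_force: 70.5
```

Call:
{"fn": "apply_moves", "kwargs": {
  "increments": "0 0 0 0; 0 0 0 0; 0 0 0 0; 0 0 -0.01 0; 0 0 -0.02 0"
}}

```text
time_s: 35.78
position: [461.9, 382.5, 116.9]
eef_rot: [-0.001, -0.045, 0.999, -0.001]
wrist_force: [0.2, 0.1, -2.4]
finger_gap: 0.473
grip_force: 70.9
```

Call:
{"fn": "apply_moves", "kwargs": {
  "increments": "0 0 -0.02 0; 0 0 -0.05 0; 0 0 -0.08 0; 0 0 -0.1 0; 0 0 -0.1 0"
}}

```text
time_s: 36.2
position: [463.2, 383.4, 169.9]
eef_rot: [0.002, -0.045, 0.999, 0.001]
wrist_force: [0.4, 1.0, -3.2]
finger_gap: 0.468
grip_force: 71.0
```

```bash
python3 - <<'E'
from h import *
eyes.capture("scene");eyes.capture("scene"); print(pose(),telemetry.observe()["finger_gap"])
z=pose()[0][2]
plan([(554.5,393,z,185)],start=pose())
E
```

```text
(array([462.42294613, 382.86457135, 167.38130127]), np.float64(185.13628157680648)) 0.46842836188324666
-0.037 0.001 0 0; -0.093 0.002 0 0.001; -0.148 0.003 0 0.002; -0.1852 0.0037 0 0.002; -0.1852 0.0037 0 0.002
  -> [554.5 393.  167.4] 185.0
```

Call:
{"fn": "apply_moves", "kwargs": {
  "increments": "-0.03 0.001 0 0; -0.08 0.002 0 0; -0.13 0.003 0 0; -0.17 0.004 0 0; -0.185 0.004 0 0"
}}

```text
time_s: 36.72
position: [556.4, 392.9, 165.3]
eef_rot: [-0.001, -0.044, 0.999, -0.0]
wrist_force: [-0.4, 0.0, -3.2]
finger_gap: 0.47
grip_force: 71.1
```

Call:
{"fn": "apply_moves", "kwargs": {
  "increments": "0 0 0.02 0; 0 0 0.04 0; 0 0 0.07 0; 0 0 0.09 0; 0 0 0.1 0"
}}

```text
time_s: 37.13
position: [552.3, 392.7, 114.8]
eef_rot: [-0.002, -0.045, 0.999, -0.001]
wrist_force: [-0.7, -0.3, -3.2]
finger_gap: 0.471
grip_force: 71.1
```

```bash
python3 - <<'E'
from h import *
eyes.capture("scene");eyes.capture("scene");eyes.capture("scene"); s=telemetry.observe();print(pose(),s["wrist_force"])
E
```

```text
(array([553.61816455, 393.17526957, 117.02797212]), np.float64(185.1643781755004)) [ 0.28536242  0.88325564 -1.97036386]
```

Call:
{"fn": "apply_moves", "kwargs": {
  "increments": "0 0 0.004 0; 0 0 0.008 0; 0 0 0.012 0; 0 0 0.015 0; 0 0 0.015 0"
}}

```text
time_s: 37.7
position: [554.3, 393.1, 109.6]
eef_rot: [-0.0, -0.045, 0.999, -0.0]
wrist_force: [1.3, -1.0, -2.6]
finger_gap: 0.469
grip_force: 71.1
```

Call:
{"fn": "apply_moves", "kwargs": {
  "increments": "0 0 0.001 0; 0 0 0.002 0; 0 0 0.003 0; 0 0 0.004 0; 0 0 0.004 0"
}}

```text
time_s: 38.12
position: [554.4, 393.2, 107.9]
eef_rot: [0.0, -0.045, 0.999, 0.0]
wrist_force: [-0.3, 0.1, -2.0]
finger_gap: 0.469
grip_force: 71.4
```

One more small step, then release and head back to the tall bottle.

Call:
{"fn": "apply_moves", "kwargs": {
  "increments": "0 0 0.001 0; 0 0 0.001 0; 0 0 0.002 0; 0 0 0.002 0; 0 0 0.002 0"
}}

```text
time_s: 38.53
position: [554.6, 393.3, 107.8]
eef_rot: [0.001, -0.045, 0.999, 0.0]
wrist_force: [-1.2, -0.2, 5.1]
finger_gap: 0.472
grip_force: 72.3
```

Call:
{"fn": "apply_moves", "kwargs": {
  "increments": "0 0 0 0; 0 0 0 0; 0 0 0 0; 0 0 0 0; 0 0 0 0",
  "hand": 0.8
}}

```text
time_s: 38.95
position: [554.3, 393.2, 106.6]
eef_rot: [-0.0, -0.045, 0.999, -0.0]
wrist_force: [0.8, 0.9, -0.6]
finger_gap: 0.799
grip_force: 0.0
```

Call:
{"fn": "apply_moves", "kwargs": {
  "increments": "0 0 -0.04 0; 0 0 -0.1 0; 0 0 -0.17 0; 0 0 -0.24 0; 0 0 -0.24 0"
}}

```text
time_s: 39.37
position: [555.9, 394.1, 234.4]
eef_rot: [0.005, -0.045, 0.999, 0.002]
wrist_force: [-0.1, 0.9, 1.2]
finger_gap: 0.804
grip_force: 0.0
```

```bash
python3 - <<'E'
from h import *
eyes.capture("scene");eyes.capture("scene"); p=eyes.capture("scene");print(pose(),telemetry.observe()["time_s"])
w=cloud(p);q=w[tallmask(w,520,590,340,440,104,125)]; print(len(q),rect(q),np.median(q[:,2]))
plan([(406,59.5,229,185)],start=pose())
E
```

```text
(array([554.30944496, 393.17088398, 226.70795348]), np.float64(185.14037421436078)) 39.5167
170 (array([557.7, 394.8]), array([41.1, 40.5]), 63.2) 113.39831379513798
0.024 -0.043 -0 0; 0.059 -0.106 -0.001 0; 0.095 -0.17 -0.001 0.001; 0.1184 -0.2127 -0.0015 0.001; 0.1184 -0.2127 -0.0015 0.001
0.024 -0.043 -0 0; 0.059 -0.106 -0.001 0; 0.094 -0.17 -0.001 0; 0.1181 -0.2129 -0.0015 0; 0.1181 -0.2129 -0.0015 0
0.024 -0.043 -0 0; 0.059 -0.106 -0.001 0; 0.094 -0.17 -0.001 0.001; 0.1181 -0.2128 -0.0016 0.001; 0.1181 -0.2128 -0.0016 0.001
  -> [406.   59.5 229. ] 185.0
```

Call:
{"fn": "apply_moves", "kwargs": {
  "increments": "0.024 -0.043 0 0; 0.059 -0.106 -0.001 0; 0.095 -0.17 -0.001 0; 0.118 -0.213 -0.002 0; 0.118 -0.213 -0.002 0"
}}

```text
time_s: 39.93
position: [502.8, 278.4, 226.9]
eef_rot: [-0.001, -0.044, 0.999, -0.001]
wrist_force: [0.7, 1.7, 0.1]
finger_gap: 0.798
grip_force: 0.0
```

Call:
{"fn": "apply_moves", "kwargs": {
  "increments": "0.024 -0.043 0 0; 0.059 -0.106 -0.001 0; 0.094 -0.17 -0.001 0; 0.118 -0.213 -0.002 0; 0.118 -0.213 -0.002 0"
}}

```text
time_s: 40.35
position: [453.8, 167.8, 227.9]
eef_rot: [-0.001, -0.044, 0.999, -0.001]
wrist_force: [1.0, 0.3, 0.3]
finger_gap: 0.802
grip_force: 0.0
```

Call:
{"fn": "apply_moves", "kwargs": {
  "increments": "0.024 -0.043 0 0; 0.059 -0.106 -0.001 0; 0.094 -0.17 -0.001 0; 0.118 -0.213 -0.002 0; 0.118 -0.213 -0.002 0"
}}

```text
time_s: 40.77
position: [405.2, 56.9, 229.0]
eef_rot: [-0.001, -0.044, 0.999, -0.0]
wrist_force: [0.5, -0.7, 0.1]
finger_gap: 0.797
grip_force: 0.0
```

```bash
python3 - <<'E'
from h import *
eyes.capture("scene");eyes.capture("scene"); print(pose())
plan([(405.6,59.5,158,185)],start=pose())
E
```

```text
(array([406.80347093,  58.88078495, 229.26235865]), np.float64(185.02693906965075))
0 0 0.028 0; 0.001 0.001 0.071 0; 0.002 0.001 0.114 0; 0.0023 0.0014 0.1425 0; 0.0023 0.0014 0.1425 0
  -> [405.6  59.5 158. ] 185.0
```

Call:
{"fn": "apply_moves", "kwargs": {
  "increments": "0 0 0.028 0; 0.001 0.001 0.071 0; 0.001 0.001 0.114 0; 0.001 0.001 0.142 0; 0.001 0.001 0.142 0"
}}

```text
time_s: 41.28
position: [405.2, 60.7, 155.9]
eef_rot: [-0.003, -0.046, 0.999, 0.0]
wrist_force: [-0.0, 0.1, 1.1]
finger_gap: 0.8
grip_force: 0.0
```

Call:
{"fn": "apply_moves", "kwargs": {
  "increments": "0 0 0 0; 0 0 0 0; 0 0 0 0; 0 0 0 0; 0 0 0 0",
  "hand": 0
}}

```text
time_s: 41.7
position: [406.9, 59.8, 159.9]
eef_rot: [0.001, -0.045, 0.999, 0.0]
wrist_force: [0.0, 1.5, 5.1]
finger_gap: 0.4
grip_force: 69.7
```

Call:
{"fn": "apply_moves", "kwargs": {
  "increments": "0 0 0 0; 0 0 0 0; 0 0 0 0; 0 0 -0.01 0; 0 0 -0.02 0"
}}

```text
time_s: 42.12
position: [405.8, 59.5, 169.1]
eef_rot: [-0.0, -0.045, 0.999, -0.0]
wrist_force: [0.7, -0.2, -3.3]
finger_gap: 0.403
grip_force: 69.9
```

Call:
{"fn": "apply_moves", "kwargs": {
  "increments": "0 0 -0.03 0; 0 0 -0.07 0; 0 0 -0.11 0; 0 0 -0.14 0; 0 0 -0.14 0"
}}

```text
time_s: 42.53
position: [407.1, 59.4, 241.6]
eef_rot: [0.002, -0.045, 0.999, -0.0]
wrist_force: [0.7, -0.6, -4.5]
finger_gap: 0.403
grip_force: 70.2
```

```bash
python3 - <<'E'
from h import *
eyes.capture("scene");eyes.capture("scene"); print(pose(),telemetry.observe()["finger_gap"])
z=pose()[0][2]
plan([(457.5,384.5,z,185)],start=pose(),L=115)
E
```

```text
(array([406.11905293,  59.49659306, 238.73343938]), np.float64(185.1341250153549)) 0.39914965235187894
-0.011 0.043 0 0; -0.027 0.106 0 0; -0.043 0.17 0 0.001; -0.0535 0.2127 0 0.001; -0.0535 0.2127 0 0.001
-0.011 0.043 0 0; -0.027 0.106 0 0; -0.043 0.17 0 0; -0.0532 0.2128 0 0; -0.0532 0.2128 0 0
-0.011 0.043 0 0; -0.027 0.106 0 0; -0.043 0.17 0 0.001; -0.0532 0.2129 0 0.001; -0.0532 0.2129 0 0.001
  -> [457.5 384.5 238.7] 185.0
```

Call:
{"fn": "apply_moves", "kwargs": {
  "increments": "-0.011 0.043 0 0; -0.027 0.106 0 0; -0.043 0.17 0 0; -0.053 0.213 0 0; -0.053 0.213 0 0"
}}

```text
time_s: 43.05
position: [422.8, 170.9, 237.2]
eef_rot: [-0.001, -0.046, 0.999, 0.0]
wrist_force: [-0.8, -0.9, -4.6]
finger_gap: 0.396
grip_force: 71.2
```

Call:
{"fn": "apply_moves", "kwargs": {
  "increments": "-0.011 0.043 0 0; -0.027 0.106 0 0; -0.043 0.17 0 0; -0.053 0.213 0 0; -0.053 0.213 0 0"
}}

```text
time_s: 43.47
position: [439.8, 279.3, 236.9]
eef_rot: [-0.001, -0.046, 0.999, 0.0]
wrist_force: [-1.0, -0.6, -4.9]
finger_gap: 0.399
grip_force: 71.8
```

Call:
{"fn": "apply_moves", "kwargs": {
  "increments": "-0.011 0.043 0 0; -0.027 0.106 0 0; -0.043 0.17 0 0; -0.053 0.213 0 0; -0.053 0.213 0 0"
}}

```text
time_s: 43.88
position: [456.8, 387.5, 236.5]
eef_rot: [-0.001, -0.046, 0.999, -0.0]
wrist_force: [-1.1, -0.8, -3.9]
finger_gap: 0.396
grip_force: 72.2
```

Call:
{"fn": "apply_moves", "kwargs": {
  "increments": "0 0 0.02 0; 0 0 0.05 0; 0 0 0.08 0; 0 0 0.11 0; 0 0 0.12 0"
}}

```text
time_s: 44.3
position: [455.5, 382.8, 175.4]
eef_rot: [-0.002, -0.044, 0.999, -0.001]
wrist_force: [-1.0, -0.7, -4.0]
finger_gap: 0.397
grip_force: 72.1
```

```bash
python3 - <<'E'
from h import *
eyes.capture("scene");eyes.capture("scene");eyes.capture("scene"); s=telemetry.observe();print(pose(),s["wrist_force"])
E
```

```text
(array([456.52990654, 383.91006899, 178.35277358]), np.float64(185.0933733996598)) [ 0.15704398  0.6240714  -3.59314676]
```

Call:
{"fn": "apply_moves", "kwargs": {
  "increments": "0 0 0.005 0; 0 0 0.01 0; 0 0 0.016 0; 0 0 0.022 0; 0 0 0.022 0"
}}

```text
time_s: 44.87
position: [456.5, 384.8, 167.2]
eef_rot: [-0.0, -0.045, 0.999, -0.0]
wrist_force: [-0.1, 0.1, -4.1]
finger_gap: 0.398
grip_force: 72.1
```

Call:
{"fn": "apply_moves", "kwargs": {
  "increments": "0 0 0.001 0; 0 0 0.002 0; 0 0 0.003 0; 0 0 0.004 0; 0 0 0.004 0"
}}

```text
time_s: 45.28
position: [456.7, 384.9, 165.8]
eef_rot: [0.0, -0.045, 0.999, 0.0]
wrist_force: [-0.5, 0.2, -3.5]
finger_gap: 0.398
grip_force: 72.1
```

Call:
{"fn": "apply_moves", "kwargs": {
  "increments": "0 0 0.001 0; 0 0 0.001 0; 0 0 0.002 0; 0 0 0.003 0; 0 0 0.003 0"
}}

```text
time_s: 45.7
position: [456.9, 385.0, 165.0]
eef_rot: [0.001, -0.045, 0.999, 0.0]
wrist_force: [-0.9, -0.2, 3.9]
finger_gap: 0.399
grip_force: 73.1
```

Call:
{"fn": "apply_moves", "kwargs": {
  "increments": "0 0 0 0; 0 0 0 0; 0 0 0 0; 0 0 0 0; 0 0 0 0",
  "hand": 0.8
}}

```text
time_s: 46.12
position: [456.7, 384.9, 164.2]
eef_rot: [-0.0, -0.045, 0.999, -0.0]
wrist_force: [-0.4, 0.4, 0.2]
finger_gap: 0.797
grip_force: 0.0
```

Call:
{"fn": "apply_moves", "kwargs": {
  "increments": "0 0 -0.03 0; 0 0 -0.07 0; 0 0 -0.11 0; 0 0 -0.15 0; 0 0 -0.15 0"
}}

```text
time_s: 46.53
position: [457.7, 385.5, 243.2]
eef_rot: [0.002, -0.045, 0.999, 0.001]
wrist_force: [-0.5, -0.5, -0.0]
finger_gap: 0.801
grip_force: 0.0
```

```bash
cat >> h.py <<'E'
def survey(n):
    p=eyes.capture(n); w=cloud(p); im=p["img"].astype(int); blue=(im[...,0]>im[...,2]+50); print(n,telemetry.observe()["time_s"])
    for y in(-65,0,65): loaded(p,y)
    for nm,z0,z1,x0,x1 in(("tall",160,180,420,520),("squat",104,125,520,600)):
        q=w[blue&tallmask(w,x0,x1,330,450,z0,z1)]
        if len(q)>20: print(nm,len(q),rect(q),np.median(q[:,2]))
    q=w[blue&tallmask(w,350,640,150,330,-5,12)]; print("mat",len(q),rect(q))
    q=w[~blue&tallmask(w,350,640,150,330,22,60)]
    if len(q)>50: print("scanner",len(q),rect(q))
    q=w[tallmask(w,650,790,180,330,25,110)]
    if len(q)>50:
        c=np.median(q,0); k=q[abs(q-c).max(1)<60]; n_=np.linalg.svd(k-k.mean(0))[2][2]; n_*=np.sign(n_[2]); print("label plane",len(k),k.mean(0).round(1),n_.round(3),"yaw",np.degrees(np.arctan2(-n_[1],-n_[0])).round(1),rect(k))
    for t,h in(("scanner",3),("scanner_window",23),("label",66),("mat",0)):
        print(t,[(round(m["score"],2),np.round(ray(p,*m["centre"],h)[:2],1).tolist()) for m in eyes.mark_of(p,t)[:2]])
    return p
E
python3 - <<'E'
from h import *
p=survey("scene"); survey("top"); print(pose())
cv2.imwrite("pics/s1.png",cv2.resize(p["img"][180:340,260:460],None,fx=4,fy=3.75))
E
```

```text
scene 46.5833
loaded -65 [(-95, 7, -63.5, 47.5), (-85, 14, -63.4, 48.1), (-75, 14, -62.3, 47.3), (-65, 10, -61.2, 46.1), (-55, 10, -62.2, 46.0), (-45, 8, -62.3, 45.7), (-35, 10, -62.7, 44.1), (-25, 9, -61.2, 44.9), (-15, 10, -61.4, 46.4), (-5, 10, -64.7, 46.5), (5, 11, -63.0, 44.7), (15, 11, -62.2, 43.6), (25, 8, -63.0, 44.7), (35, 3, -66.2, 48.0), (55, 1, -75.9, 42.8), (65, 16, -66.9, 46.0), (75, 10, -62.0, 45.0), (85, 13, -59.8, 46.2), (95, 15, -61.5, 47.1), (105, 15, -64.5, 42.9)]
loaded 0 [(-95, 6, 2.6, 50.8), (-85, 18, 5.4, 47.2), (-75, 14, 5.1, 46.4), (-65, 9, 1.8, 48.5), (-55, 10, 4.3, 44.6), (-45, 10, 4.0, 47.0), (-35, 12, 2.2, 45.6), (-25, 8, 4.3, 43.0), (-15, 10, 2.6, 44.8), (-5, 12, 1.6, 45.9), (5, 9, 4.5, 46.8), (15, 11, 4.1, 45.8), (25, 11, 2.1, 45.4), (35, 4, -0.7, 45.2), (65, 16, 1.7, 44.9), (75, 15, 3.2, 46.1), (85, 15, 2.4, 45.7), (95, 14, 3.0, 46.5), (105, 9, 0.6, 44.4)]
loaded 65 [(-95, 8, 67.4, 48.5), (-85, 13, 67.2, 48.9), (-75, 14, 68.5, 45.2), (-65, 12, 65.3, 47.0), (-55, 10, 66.7, 45.7), (-45, 11, 68.5, 44.0), (-35, 13, 66.5, 46.5), (-25, 10, 67.2, 45.9), (-15
[... 2300 characters left out ...]
, 62.8, 47.0), (95, 19, 64.5, 46.2), (115, 1, 67.1, 47.1)]
tall 91 (array([448.9, 383.6]), array([35.7, 22.4]), 85.7) 170.3384755939905
squat 164 (array([553.1, 392.4]), array([39.4, 40.5]), 2.2) 113.55354524970497
mat 1312 (array([476.5, 259. ]), array([ 95.4, 224.2]), 86.5)
scanner 719 (array([496.2, 245.7]), array([ 55.9, 169.7]), 68.0)
label plane 522 [718.1 247.1  67.9] [-0.934  0.005  0.356] yaw -0.3 (array([719.1, 247.9]), array([37.4, 91.2]), 0.2)
scanner [(0.93, [492.6, 241.7])]
scanner_window [(0.68, [578.4, 217.1]), (0.45, [731.2, 266.4])]
label [(0.77, [725.5, 248.0])]
mat [(0.66, [477.0, 264.2])]
(array([456.58495714, 384.80814226, 238.75135125]), np.float64(185.13919483631923))
```

View pics/s1.png

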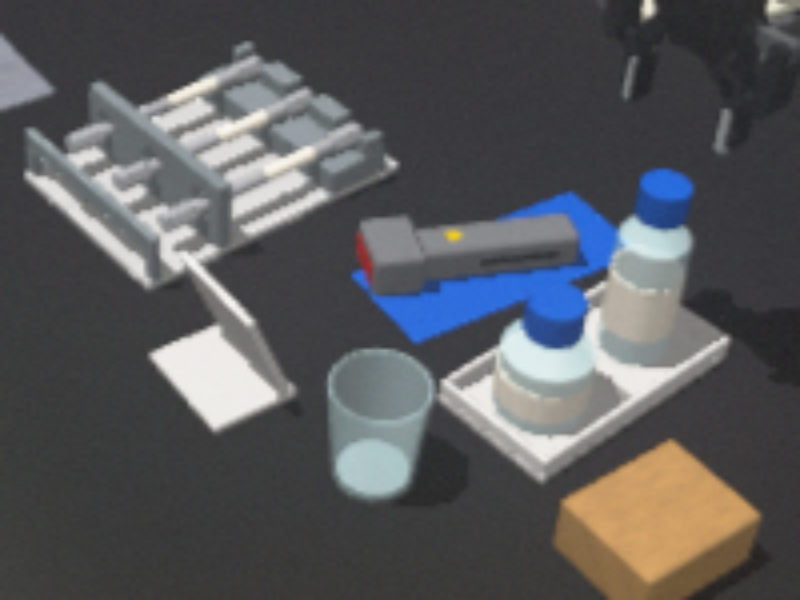

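Three columns lie through the plate (crop left), the squat bottle stands in the far compartment at (545,360), the tall one in the near at (650,270), and the scanner lies at (465,245).

```bash
python3 - <<'E'
from h import *
for n in("top","scene"):
    p=eyes.capture(n); w=cloud(p); im=p["img"].astype(int); sat=im.max(2)-im.min(2)
    m=(sat<45)&tallmask(w,350,640,150,330,28,60); P=w[m]
    c=np.array(rect(P)[0]); 
    for it in range(4):
        vx,vy,x0,y0=cv2.fitLine(P[:,:2].astype(np.float32),cv2.DIST_HUBER,0,.01,.01).ravel(); d=np.array([vx,vy])*np.sign(vx)
        s=(P[:,:2]-c)@d; 
    k=(s<35)&(s>-80); l=cv2.fitLine(P[k][:,:2].astype(np.float32),cv2.DIST_HUBER,0,.01,.01).ravel()
    print(n,len(P),c,np.degrees(np.arctan2(d[1],d[0])),"handle",np.degrees(np.arctan(l[1]/l[0])),l[2:],s.min(),s.max())
    # label face: front plane points
    if n=="top":
        L=w[tallmask(w,690,760,200,300,40,95)]
        A=np.c_[L[:,1:],np.ones(len(L))]; co=np.linalg.lstsq(A,L[:,0],rcond=None)[0]; print("x=",co,"at z66",co@[248,66,1],L[:,1].min(),L[:,1].max())
plan([(503.4,243.4,150,158.5)],start=pose())
E
```

```text
top 685 [499.1 250.5] -22.95273 handle -23.77277 [473.76755 253.7281 ] -85.49093900667505 84.46574402611392
x= [-5.17343966e-03  3.76239956e-01  6.93637158e+02] at z66 717.1859822090067 202.90990409382937 292.512300617337
scene 528 [503.7 251.2] -21.15493 handle -21.688118 [484.8166 261.6019] -84.44000138267333 83.5357424635376
-0.007 -0.029 0.018 0.031; -0.017 -0.073 0.044 0.078; -0.027 -0.116 0.071 0.124; -0.0339 -0.1451 0.089 0.155; -0.0339 -0.1451 0.089 0.155
-0.013 -0.027 0.018 0.031; -0.033 -0.067 0.045 0.078; -0.053 -0.107 0.071 0.124; -0.0663 -0.1333 0.0891 0.155; -0.0663 -0.1333 0.0891 0.155
  -> [503.4 243.4 150. ] 158.5
```

```bash
cat >> h.py <<'E'
def scan(show=True):
    for n in("top","scene"):
        p=eyes.capture(n); w=cloud(p); im=p["img"].astype(int)
        m=(im[...,0]-im[...,2]<40)&tallmask(w,350,660,150,330,33,50); P=w[m][:,:2]
        d=cv2.fitLine(P.astype(np.float32),cv2.DIST_HUBER,0,.01,.01).ravel()[:2]; d=d*np.sign(d[0])
        for it in range(3):
            s=P@d; o=np.array([-d[1],d[0]]); b=np.arange(np.percentile(s,8),np.percentile(s,68),8)
            c=np.array([[v+4,(np.percentile(q,4)+np.percentile(q,96))/2] for v in b for q in [(P@o)[(s>=v)&(s<v+8)]] if len(q)>5])
            k=np.polyfit(c[:,0],c[:,1],1); d=(d+k[0]*o)/np.hypot(1,k[0])
        s=P@d; o=np.array([-d[1],d[0]]); mid=(np.percentile(s,.7)+np.percentile(s,99.3))/2; lat=np.median(c[:,1])
        t=mid*d+(lat)*o
        print(n,len(P),"centre",t.round(1),"yaw",np.degrees(np.arctan2(d[1],d[0])).round(1),"len",np.ptp(s).round(1), "rect",rect(P))
E
python3 -c "
from h import *
scan()"
```

```text
top 642 centre [497.  245.6] yaw -22.5 len 169.4 rect (array([496.8, 246.4]), array([ 56.3, 169.4]), 67.0)
scene 484 centre [503.6 248.6] yaw -23.4 len 167.9 rect (array([504.6, 251.1]), array([ 57.7, 167.8]), 63.9)
```

```bash
python3 -c "
from h import *
plan([(504.6,245.1,140,157.3),'dn',(504.6,245.1,31,157.3)],start=pose())"
```

```text
-0.007 -0.029 0.02 0.032; -0.018 -0.072 0.05 0.081; -0.028 -0.115 0.079 0.13; -0.0352 -0.1435 0.0992 0.162; -0.0352 -0.1435 0.0992 0.162
-0.014 -0.026 0.02 0.032; -0.034 -0.065 0.05 0.081; -0.055 -0.105 0.079 0.13; -0.0687 -0.1308 0.0991 0.162; -0.0687 -0.1308 0.0991 0.162
  -> [504.6 245.1 140. ] 157.3
dn
-0 -0 0.044 -0; -0 -0 0.109 -0; -0 -0 0.174 -0; -0 -0 0.218 -0; -0 -0 0.218 -0
  -> [504.6 245.1  31. ] 157.3
```

Call:
{"fn": "apply_moves", "kwargs": {
  "increments": "-0.007 -0.029 0.02 0.032; -0.018 -0.072 0.05 0.081; -0.028 -0.115 0.079 0.13; -0.035 -0.144 0.099 0.162; -0.035 -0.144 0.099 0.162"
}}

```text
time_s: 47.65
position: [480.5, 312.3, 187.8]
eef_rot: [-0.001, 0.079, 0.997, -0.001]
wrist_force: [-0.1, -0.4, 0.0]
finger_gap: 0.798
grip_force: 0.0
```

Call:
{"fn": "apply_moves", "kwargs": {
  "increments": "-0.014 -0.026 0.02 0.032; -0.034 -0.065 0.05 0.081; -0.055 -0.105 0.079 0.13; -0.069 -0.131 0.099 0.162; -0.069 -0.131 0.099 0.162"
}}

```text
time_s: 48.07
position: [504.7, 242.9, 138.8]
eef_rot: [-0.001, 0.199, 0.98, -0.001]
wrist_force: [-0.1, -0.6, -1.0]
finger_gap: 0.799
grip_force: 0.0
```

```bash
python3 -c "
from h import *
p=eyes.capture('scene');scan(); print(pose())
plan([(504.6,245.1,31,157.3)],start=pose())
cv2.imwrite('pics/s2.png',cv2.resize(p['img'][180:300,310:460],None,fx=5,fy=5))"
```

```text
top 416 centre [507.9 240.1] yaw -23.2 len 148.1 rect (array([506.5, 242.4]), array([ 56.7, 148.1]), 67.0)
scene 490 centre [503.7 248. ] yaw -22.7 len 170.8 rect (array([500.6, 241.7]), array([ 59.4, 169.4]), 72.9)
(array([504.86246529, 245.4312654 , 140.98997011]), np.float64(157.39478153671686))
0 -0 0.044 0; 0 -0 0.11 0; 0 -0.001 0.176 0.001; 0.0002 -0.0008 0.22 0.001; 0.0002 -0.0008 0.22 0.001
  -> [504.6 245.1  31. ] 157.3
```

View pics/s2.png

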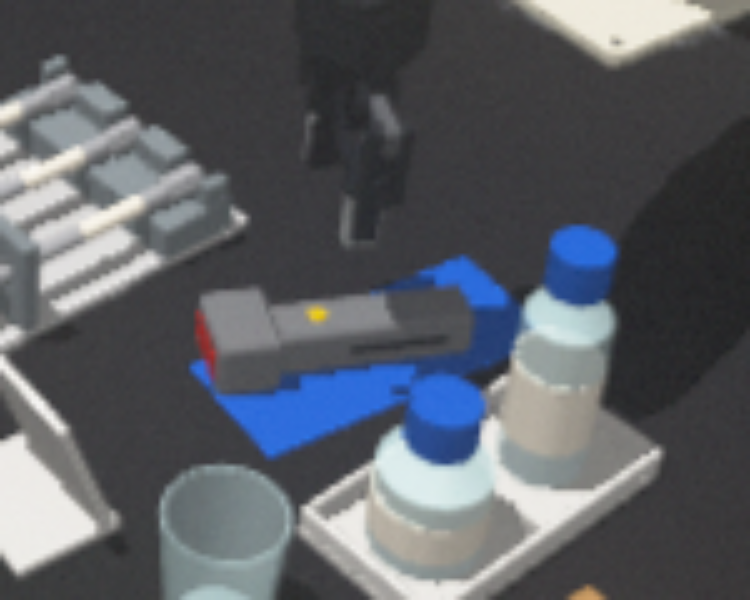

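The open fingers straddle the handle line above crop (350,320), so I can descend and grip.

Call:
{"fn": "apply_moves", "kwargs": {
  "increments": "0 0 0.04 0; 0 0 0.1 0; 0 0 0.16 0; 0 0 0.21 0; 0 0 0.216 0"
}}

```text
time_s: 48.63
position: [502.6, 245.3, 29.2]
eef_rot: [-0.002, 0.196, 0.981, -0.001]
wrist_force: [-0.9, -0.2, -0.5]
finger_gap: 0.801
grip_force: 0.0
```

Call:
{"fn": "apply_moves", "kwargs": {
  "increments": "0 0 0 0; 0 0 0 0; 0 0 0 0; 0 0 0 0; 0 0 0 0"
}}

```text
time_s: 49.05
position: [505.3, 245.0, 33.6]
eef_rot: [0.001, 0.197, 0.98, 0.001]
wrist_force: [0.4, 0.8, -0.2]
finger_gap: 0.801
grip_force: 0.0
```

Call:
{"fn": "apply_moves", "kwargs": {
  "increments": "0 0 0 0; 0 0 0 0; 0 0 0 0; 0 0 0 0; 0 0 0 0",
  "hand": 0
}}

```text
time_s: 49.47
position: [504.9, 244.8, 32.8]
eef_rot: [0.0, 0.197, 0.98, 0.0]
wrist_force: [-1.5, -0.5, 6.3]
finger_gap: 0.387
grip_force: 70.8
```

Call:
{"fn": "apply_moves", "kwargs": {
  "increments": "0 0 0 0; 0 0 0 0; 0 0 0 0; 0 0 -0.01 0; 0 0 -0.02 0"
}}

```text
time_s: 49.88
position: [504.3, 244.6, 42.3]
eef_rot: [-0.0, 0.197, 0.98, -0.0]
wrist_force: [-0.3, -1.2, -1.2]
finger_gap: 0.385
grip_force: 69.7
```

Call:
{"fn": "apply_moves", "kwargs": {
  "increments": "0 0 -0.02 0; 0 0 -0.04 0; 0 0 -0.06 0; 0 0 -0.08 0; 0 0 -0.08 0"
}}

```text
time_s: 50.3
position: [505.8, 245.1, 84.9]
eef_rot: [0.002, 0.197, 0.98, 0.001]
wrist_force: [0.4, -0.6, -2.4]
finger_gap: 0.386
grip_force: 69.7
```

```bash
cat >> h.py <<'E'
def heldscan(zt):
    "held scanner: handle underside z expected zt"
    for n in("top","scene"):
        p=eyes.capture(n); 
        for t,h in(("scanner",zt),("scanner_window",zt+20)): print(n,t,[(round(m["score"],2),np.round(ray(p,*m["centre"],h)[:2],1).tolist()) for m in eyes.mark_of(p,t)[:1]])
        w=cloud(p); im=p["img"].astype(int)
        q=w[(im[...,0]-im[...,2]<40)&tallmask(w,480,680,150,330,zt+35,zt+46)]; print(len(q))
    return p
E
python3 -c "
from h import *
eyes.capture('scene'); print(pose(),telemetry.observe()['finger_gap']); z=pose()[0][2]
plan([(560,248,z,180.3)],start=pose(),L=90)"
```

```text
(array([505.36706023, 244.98126232,  83.76523112]), np.float64(157.29559630219939)) 0.38958818013904817
-0.01 0.005 0 -0.027; -0.025 0.012 0 -0.067; -0.039 0.019 0 -0.107; -0.0492 0.0239 0 -0.134; -0.0492 0.0239 0 -0.134
-0.011 0.003 0 -0.027; -0.026 0.007 0 -0.067; -0.042 0.011 0 -0.107; -0.053 0.0135 0 -0.134; -0.053 0.0135 0 -0.134
  -> [560.  248.   83.8] 180.3
```

Call:
{"fn": "apply_moves", "kwargs": {
  "increments": "-0.01 0.005 0 -0.027; -0.025 0.012 0 -0.067; -0.039 0.019 0 -0.107; -0.049 0.024 0 -0.134; -0.049 0.024 0 -0.134"
}}

```text
time_s: 50.77
position: [532.6, 246.3, 81.7]
eef_rot: [-0.0, 0.097, 0.995, -0.0]
wrist_force: [-0.5, 0.0, -1.9]
finger_gap: 0.386
grip_force: 69.6
```

Call:
{"fn": "apply_moves", "kwargs": {
  "increments": "-0.011 0.003 0.002 -0.027; -0.026 0.007 0.006 -0.067; -0.042 0.011 0.01 -0.107; -0.053 0.013 0.013 -0.134; -0.053 0.013 0.013 -0.134"
}}

```text
time_s: 51.18
position: [559.4, 247.5, 75.0]
eef_rot: [-0.0, -0.003, 1.0, -0.0]
wrist_force: [-0.4, -0.7, -1.6]
finger_gap: 0.383
grip_force: 69.6
```

Call:
{"fn": "apply_moves", "kwargs": {
  "increments": "0 0 0 0; 0 0 0 0; 0 0 0 0; 0 0 0 0; 0 0 0 0"
}}

```text
time_s: 51.6
position: [558.9, 247.6, 75.9]
eef_rot: [0.0, -0.003, 1.0, 0.0]
wrist_force: [-0.1, 0.0, -1.6]
finger_gap: 0.39
grip_force: 69.6
```

```bash
python3 -c "
from h import *
print(pose()); p=heldscan(46)
for n in ('scene','top'):
    q=eyes.capture(n); w=cloud(q); im=q['img'].astype(int)
    r=(im[...,2]>im[...,1]+60)&(im[...,2]>im[...,0]+60)&tallmask(w,600,690,190,310,40,95); print(n,'red window',r.sum(),w[r].mean(0) if r.any() else '')
    L=w[tallmask(w,690,760,195,300,58,74)]; print('label',L.mean(0) if len(L) else '',len(L), np.nanmin(L[:,1]),np.nanmax(L[:,1]))
cv2.imwrite('pics/s3.png',cv2.resize(p['img'][180:320,260:440],None,fx=4,fy=4))"
```

```text
(array([558.91738482, 247.64508682,  75.94042292]), np.float64(180.3011930422554))
top scanner [(0.54, [539.6, 233.5])]
top scanner_window [(0.8, [637.2, 256.8])]
149
scene scanner [(0.73, [557.5, 249.8])]
scene scanner_window [(0.62, [636.7, 246.3])]
284
scene red window 40 [638.60853984 247.54532467  67.66581471]
label [726.56124402 259.76566546  67.00748299] 30 207.62317753523385 293.8082838267204
top red window 0 
label [716.70868838 249.08682133  66.39211263] 104 204.1548136736807 292.8081841043884
```

View pics/s3.png

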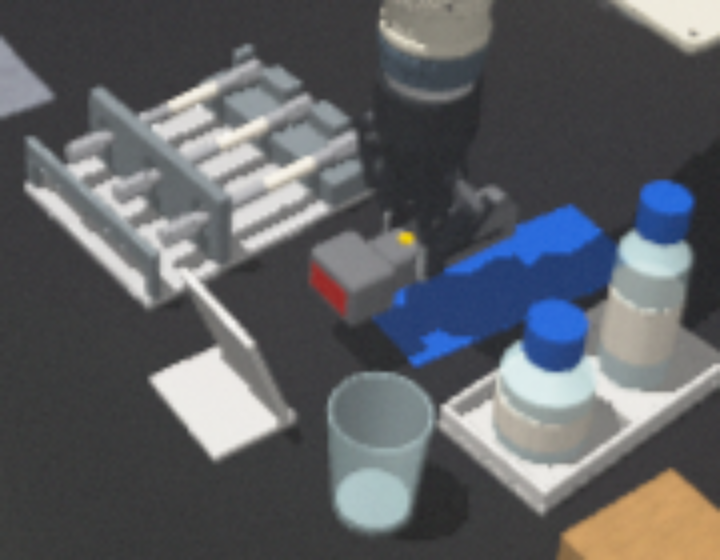

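The red window at crop (330,285) faces the label stand squarely, about 80 mm away and within a few mm of the beam line. Holding still.

Call:
{"fn": "apply_moves", "kwargs": {
  "increments": "0 0 0 0; 0 0 0 0; 0 0 0 0; 0 0 0 0; 0 0 0 0"
}}

```text
time_s: 52.42
position: [559.2, 247.6, 75.8]
eef_rot: [0.0, -0.003, 1.0, -0.0]
wrist_force: [0.7, 0.1, -1.2]
finger_gap: 0.383
grip_force: 69.6
```

Call:
{"fn": "apply_moves", "kwargs": {
  "increments": "0 0 0 0; 0 0 0 0; 0 0 0 0; 0 0 0 0; 0 0 0 0"
}}

```text
time_s: 52.83
position: [559.1, 247.6, 75.8]
eef_rot: [0.0, -0.003, 1.0, 0.0]
wrist_force: [-0.6, 0.1, -1.7]
finger_gap: 0.384
grip_force: 69.6
```

Call:
{"fn": "apply_moves", "kwargs": {
  "increments": "0 0 0 0; 0 0 0 0; 0 0 0 0; 0 0 0 0; 0 0 0 0"
}}

```text
time_s: 53.25
position: [559.1, 247.6, 75.8]
eef_rot: [0.0, -0.003, 1.0, 0.0]
wrist_force: [-0.8, -0.2, -1.7]
finger_gap: 0.383
grip_force: 69.6
```

Call:
{"fn": "apply_moves", "kwargs": {
  "increments": "0 0 0 0; 0 0 0 0; 0 0 0 0; 0 0 0 0; 0 0 0 0"
}}

```text
time_s: 53.67
position: [559.2, 247.6, 75.8]
eef_rot: [0.0, -0.003, 1.0, 0.0]
wrist_force: [0.4, 0.3, -1.9]
finger_gap: 0.386
grip_force: 69.6
```

Call:
{"fn": "apply_moves", "kwargs": {
  "increments": "0 0 0 0; 0 0 0 0; 0 0 0 0; 0 0 0 0; 0 0 0 0"
}}

```text
time_s: 54.08
position: [559.1, 247.6, 75.8]
eef_rot: [-0.0, -0.003, 1.0, -0.0]
wrist_force: [-0.5, -0.6, -1.9]
finger_gap: 0.383
grip_force: 69.6
```

```bash
python3 -c "
from h import *
print(pose())
plan([(487,259,76,177),'dn',(487,259,36,177)],start=pose(),L=90)"
```

```text
(array([559.12216416, 247.58737049,  75.75921482]), np.float64(180.3302167487602))
0.029 0.005 -0 0.008; 0.072 0.012 -0 0.02; 0.115 0.019 -0 0.031; 0.1441 0.0237 -0.0005 0.039; 0.1441 0.0237 -0.0005 0.039
  -> [487. 259.  76.] 177.0
dn
0 -0 0.016 -0; 0 -0 0.04 -0; 0 -0 0.064 -0; 0 -0 0.08 -0; 0 -0 0.08 -0
  -> [487. 259.  36.] 177.0
```

Call:
{"fn": "apply_moves", "kwargs": {
  "increments": "0.029 0.005 0 0.008; 0.072 0.012 0 0.02; 0.115 0.019 0 0.031; 0.144 0.024 0 0.039; 0.144 0.024 0 0.039"
}}

```text
time_s: 54.5
position: [484.2, 259.4, 75.8]
eef_rot: [-0.001, 0.026, 1.0, -0.0]
wrist_force: [-0.0, 0.3, -2.2]
finger_gap: 0.385
grip_force: 69.6
```

Call:
{"fn": "apply_moves", "kwargs": {
  "increments": "0 0 0.015 0; 0 0 0.035 0; 0 0 0.055 0; 0 0 0.07 0; 0 0 0.072 0"
}}

```text
time_s: 54.92
position: [486.5, 258.6, 37.4]
eef_rot: [-0.002, 0.027, 1.0, -0.001]
wrist_force: [-0.3, 0.3, -2.1]
finger_gap: 0.383
grip_force: 69.6
```

Call:
{"fn": "apply_moves", "kwargs": {
  "increments": "0 0 0 0; 0 0 0 0; 0 0 0.003 0; 0 0 0.006 0; 0 0 0.008 0"
}}

```text
time_s: 55.33
position: [487.2, 259.2, 35.9]
eef_rot: [0.0, 0.026, 1.0, 0.0]
wrist_force: [0.2, 0.1, -1.1]
finger_gap: 0.383
grip_force: 69.6
```

Call:
{"fn": "apply_moves", "kwargs": {
  "increments": "0 0 0.001 0; 0 0 0.002 0; 0 0 0.003 0; 0 0 0.004 0; 0 0 0.004 0"
}}

```text
time_s: 55.75
position: [487.0, 259.2, 33.7]
eef_rot: [-0.0, 0.026, 1.0, -0.0]
wrist_force: [0.5, -1.5, -2.0]
finger_gap: 0.385
grip_force: 69.6
```

Call:
{"fn": "apply_moves", "kwargs": {
  "increments": "0 0 0.001 0; 0 0 0.001 0; 0 0 0.002 0; 0 0 0.002 0; 0 0 0.002 0"
}}

```text
time_s: 56.17
position: [487.1, 259.2, 32.9]
eef_rot: [0.0, 0.026, 1.0, 0.0]
wrist_force: [0.3, 0.5, -0.2]
finger_gap: 0.378
grip_force: 69.9
```

Call:
{"fn": "apply_moves", "kwargs": {
  "increments": "0 0 0 0; 0 0 0 0; 0 0 0 0; 0 0 0 0; 0 0 0 0",
  "hand": 0.75
}}

```text
time_s: 56.58
position: [487.1, 259.2, 32.8]
eef_rot: [0.0, 0.026, 1.0, 0.0]
wrist_force: [-0.5, -0.4, -0.6]
finger_gap: 0.75
grip_force: 0.0
```

Call:
{"fn": "apply_moves", "kwargs": {
  "increments": "0 0 -0.03 0; 0 0 -0.09 0; 0 0 -0.16 0; 0 0 -0.23 0; 0 0 -0.3 0"
}}

```text
time_s: 57.0
position: [486.7, 259.1, 184.4]
eef_rot: [-0.0, 0.026, 1.0, -0.0]
wrist_force: [0.7, 0.8, -0.2]
finger_gap: 0.752
grip_force: 0.0
```

Call:
{"fn": "apply_moves", "kwargs": {
  "increments": "0.03 -0.05 0 0; 0.06 -0.11 -0.01 0; 0.09 -0.17 -0.02 0; 0.1 -0.22 -0.03 0; 0.1 -0.22 -0.03 0"
}}

```text
time_s: 57.42
position: [430.0, 149.3, 199.0]
eef_rot: [0.001, 0.027, 1.0, -0.0]
wrist_force: [0.6, -0.2, 1.2]
finger_gap: 0.749
grip_force: 0.0
```

```bash
python3 -c "
from h import *
scan(); survey('top'); p=survey('scene')
cv2.imwrite('pics/end.png',cv2.resize(p['img'][180:340,260:460],None,fx=4,fy=3.75))" | cut -c1-230
```

```text
Traceback (most recent call last):
  File "h.py", line 83, in scan
    d=cv2.fitLine(P.astype(np.float32),cv2.DIST_HUBER,0,.01,.01).ravel()[:2]; d=d*np.sign(d[0])
      ~~~~~~~~~~~^^^^^^^^^^^^^^^^^^^^^^^^^^^^^^^^^^^^^^^^^^^^^^^
cv2.error: OpenCV(4.12.0) /io/opencv/modules/imgproc/src/linefit.cpp:50: error: (-215:Assertion failed) count > 0 in function 'fitLine2D_wods'
```

The arm hides the scanner from the top camera, so the scene view has to do.

```bash
python3 -c "
from h import *
p=survey('scene')
cv2.imwrite('pics/end.png',cv2.resize(p['img'][180:340,260:460],None,fx=4,fy=3.75))" | cut -c1-330
```

```text
scene 57.5167
loaded -65 [(-95, 7, -62.7, 46.6), (-85, 14, -60.7, 48.5), (-75, 12, -61.6, 47.8), (-65, 14, -62.4, 45.6), (-55, 12, -62.2, 45.0), (-45, 8, -64.4, 45.6), (-35, 10, -62.6, 45.6), (-25, 8, -61.1, 48.2), (-15, 12, -62.8, 46.3), (-5, 8, -62.5, 46.9), (5, 11, -62.2, 45.9), (15, 9, -62.6, 45.5), (25, 9, -64.5, 46.6), (35, 3, -65.2, 46
loaded 0 [(-95, 9, 1.3, 49.9), (-85, 18, 4.6, 46.1), (-75, 14, 3.7, 47.5), (-65, 12, 3.8, 46.0), (-55, 9, 4.8, 44.1), (-45, 8, 2.8, 46.5), (-35, 12, 4.3, 46.4), (-25, 9, 2.6, 46.2), (-15, 10, 4.2, 44.6), (-5, 11, 1.8, 46.5), (5, 11, 4.6, 45.9), (15, 9, 3.2, 46.1), (25, 9, 3.3, 44.7), (35, 5, 1.2, 46.9), (55, 1, -12.0, 40.7), (65
loaded 65 [(-95, 7, 67.6, 47.0), (-85, 14, 68.4, 48.6), (-75, 11, 68.3, 48.2), (-65, 15, 67.2, 44.9), (-55, 15, 67.9, 44.9), (-45, 10, 66.0, 47.2), (-35, 11, 67.5, 44.8), (-25, 13, 67.9, 47.1), (-15, 10, 68.3, 46.2), (-5, 13, 66.8, 45.9), (5, 11, 65.9, 46.0), (15, 10, 65.9, 43.5), (25, 9, 67.9, 45.3), (35, 11, 68.0, 44.9), (55, 
tall 123 (array([458.5, 385.3]), array([36.8, 34.5]), 17.9) 170.15063951460007
squat 166 (array([557.8, 395. ]), array([40.3, 40.1]), 59.6) 113.16203687792165
mat 593 (array([477.9, 260.8]), array([105.2, 223.6]), 86.5)
scanner 617 (array([484.2, 261. ]), array([ 55.7, 171. ]), 85.5)
label plane 201 [728.2 257.1  73.5] [-0.948 -0.019  0.317] yaw 1.2 (array([725.9, 249.3]), array([30.7, 91.3]), 3.2)
scanner [(0.56, [486.8, 256.0])]
scanner_window [(0.92, [554.0, 251.1]), (0.37, [626.6, 7.0])]
label [(0.63, [710.9, 243.8]), (0.57, [667.5, 138.8])]
mat [(0.67, [487.9, 259.7]), (0.25, [476.2, 264.8])]
```

View pics/end.png

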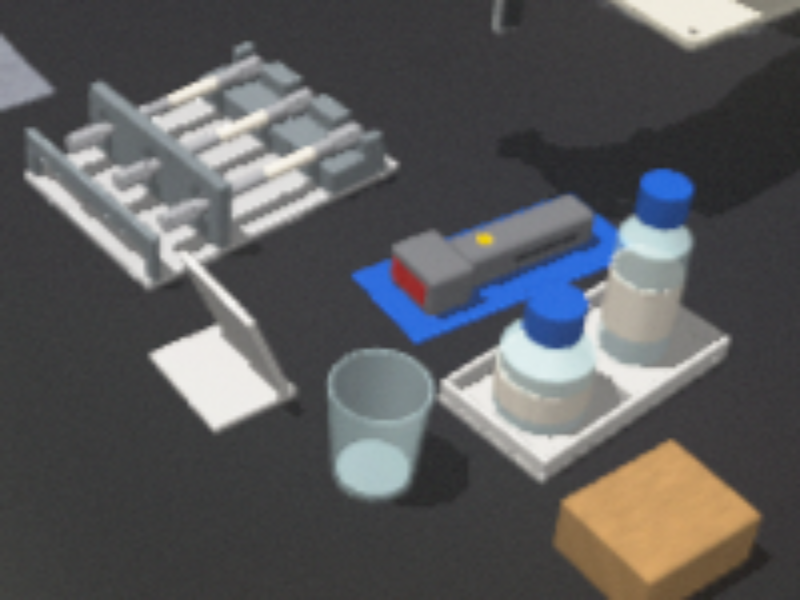

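The scanner lies right side up in the middle of its mat (crop 490,250). The columns and bottles are in place and the arm is clear.

```bash
python3 -c "
from h import *
print(job.sign_off())"
```

```text
the job is handed in; nothing more can be done
None
```

I handed the job in at about 57 s: the last images show all three steel columns in the holder, the bottles swapped and upright, and the scanner back on the middle of its mat after about 2 s held still about 80 mm from the label; the sign-off returned no verdict.

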